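# Lock the stop screw of a dental articulator

## Robot

A 7-joint arm with a two-finger parallel gripper is mounted at the origin on the work surface. World frame = base frame: x ahead of the robot, y to its left, z up, the work surface at z = 0. Lengths are in mm, angles in rad, forces in N, time in s.
With the tool pointing down it reaches from about 400 to 875 mm from the base axis. Payload 4.4 kg.
Tool frame: the origin (TCP) lies midway between the tips of the shut fingers; the grasp point (between the pads) lies 19 mm behind it; x points along the fingers, z is the direction in which the jaws open and shut, and the axes are right-handed (so a half turn about x gives the same grasp; the last joint's range is limited). The gripper opens to 85 mm and grips with 20 to 120 N. Pads are 22 mm wide; open, the fingers measure 114 mm over their backs; the gripper's body (76 mm by 85 mm) begins 54 mm behind the grasp point. The pads swing forward as they close: fully open they stand 13 mm farther back than shut.
Start: joints at [1.2, 0.628, 0.038, 1.517, -0.027, 0.996, -0.02], TCP at [195.094, -620.045, 231.313] pointing down, gripper open.
Joint ranges: [-3.06, 3.06], [-0.37, 2.12], [-1.25, 1.32], [0.18, 2.47], [-1.1, 4.24], [0.23, 1.98], [-2.94, 2.94]. Speed limits (rad/s): [2.57, 2.57, 3.14, 3.14, 3.14, 3.14, 3.14].

## Interface

Orientations are given as [roll, pitch, yaw] about the fixed x, y, z axes, in that order (R = Rz(yaw) Ry(pitch) Rx(roll)).
In Python, from cell import ctrl gives the robot as it stands. The module is installed in compiled form; this text tells all that it offers.
- The arm moves only by the tool servo_tool, never from a script. Its argument "rows" is a list of rows, each an object of numbers: "dx", "dy", "dz": the shift along the tool's x, y, z in units of 750 mm (1.0 is 750 mm); "wx", "wy", "wz": the turn, a rotation vector about the tool's x, y, z in units of 6 degrees (1.0 is 6 degrees); "fingers": the closure, from 0 (fully open) to 1 (shut). In form: [{"dx": .., "dy": .., "dz": .., "wx": .., "wy": .., "wz": .., "fingers": ..}, ...]. A call has 1 to 5 rows; each row shifts and turns the commanded pose from where the row before left it, along the tool's axes as they then stand; what a row does not reach is not made up. A row lasts 1/8 s, in which the tool goes at most 62.5 mm and 10.7 degrees, less where a joint would pass 70% of its speed; a pose out of reach is approached as far as the arm can. A call with a number of a shift or a turn outside -1 to 1 is refused whole. A call with a gripper value outside its range is refused whole. The fingers move at their own pace and stop on an object; the grip force is fixed at half the most. Time passes only in rows, so rows that do not move let the fingers close. It gives the time, the measured TCP pose, the force and the opening at its end, in the units of the state.
- ctrl.read_state(): the state, without advancing time (a new reading comes with each control period).
- ctrl.get_image(name): name is "scene" or "top" or "wrist"; returns the picture (420x560x3 uint8, red, green, blue); there is no depth.
- ctrl.camera_info(name): a dict with "fovy" (degrees; the focal length in pixels is half the picture's height over the tangent of half this angle, whatever the lens; pixels are square), "cx", "cy" (the principal point, pixels), "R" (3x3) and "t" (3): a world point X has camera coordinates R X + t. Camera axes: x right, y down, z forward; pixel columns grow to the right and rows downward; lengths in mm; the calibration is good to about 2 mm. The wrist camera is an equidistant fisheye: a pixel r from the principal point sees the ray r / f radians off the axis. A picture is of the moment at which its call begins: read the wrist's pose just before it. camera_info takes no time and is no camera call; for the wrist camera it gives the pose at the moment of the call.
- ctrl.finish_job(): hands the job in, once; it reports no verdict.
Trained networks look in the newest picture that a camera, given by its name, has taken for a name from the list of things; names that differ only in an ending like _2 or _b are one class to them, and where a whole thing is asked for, a point or a joint stands for the part that bears it (a point fixed in the world has none). Each returns a list of dicts, best first, with "conf" (0 to 1); they miss things now and then, are a little off and sometimes report something else, mostly with a low value. They report only what shows in the picture. A call takes as long as a camera call. They do not tell look-alikes from the thing itself.
- ctrl.search_frame(label, camera): "extent" ([centre column, centre row, width, height] in pixels, round what is visible of it).
- ctrl.silhouettes(label, camera): "region" (420x560 bool, what is visible of it) and "extent" ([centre column, centre row, width, height] in pixels, round what is visible of it).
- ctrl.mark_of(label, camera): "point" ([column, row] in pixels: a listed point, or the origin of a listed thing).
The state is a dict: "clock": time; "qpos": joint angles; "qd": joint speeds; "tau": joint torques, N m; "eef_pos": TCP position; "tool_rot": TCP orientation; "force": force on the tool from outside, world axes, zero at the start; "torque": the same for the moment, N m; "width": finger opening in mm.
Only numpy, scipy, OpenCV 4.12 (cv2) and the standard library are available. Lean on these libraries where they do the work, as an engineer would, in place of code of your own. Each camera call takes 0.05 s, during which the arm holds its last target.

## Task

Lock the setting of the stop screw on the blue articulator: first push the holding slide all the way in until it clicks home, so that its fork holds the screw, then turn the wing nut on the sloping lug clockwise until it comes up tight, and let go. The screw itself must not turn, the slide stays clicked in, and the plaster cast and the dropper bottle stay where they stand.

Things in the scene. Friction and masses are not known exactly. Their poses are not given: they have to be found in the camera images.
- articulator: Blue metal articulator base fixed to the table, a plate 12 mm thick spanning x -62..103, y -62..113 mm from its origin, which lies on the table straight below the lug's middle. x points to its two round posts (130 mm high, at x 86, y -48 and 98 mm), y to the side of the holding slide, z up. A column 118 mm high on the +x side carries the lug.
- lug_mid (a point): Middle of the lug, a sloping blue plate 66 x 50 x 12 mm, 100 mm above the table and above the articulator's origin; the screw passes through it here. Its y is the articulator's y; its z is the screw's axis, which leans 30 degrees from vertical towards -x of the articulator (towards the robot).
- wing (a point): Middle of the blade of the steel wing nut (jam nut) on the lug's upper face, on the screw's axis, 29 mm along it from lug_mid. Blade 44 long (its x) x 9 thick (its y) x 26 mm high (its z, the leaning screw axis, so the gripper must lean alike); this point is 10 mm below the blade's top and 23 mm above the lug's face. A round flange, diameter 24 mm, ends 16 mm below this point.
- jam_nut (a joint): Turn of the wing nut on the screw (rad), growing clockwise seen from above along the axis, up to a solid stop at 1.3 where it is tight. It starts loose, between 0 and 0.35, and turns with a steady friction of about 0.12 N m. At 0.65 the blade lies along the lug's slope (in the articulator's x-z plane).
- stop_screw (a joint): Turn of the stop screw in the lug (rad), 0 at its present setting, growing anticlockwise. It turns easily (0.03 N m), so the nut drags it round unless it is held; with the slide home it has less than 0.1 rad of play, a little more when the nut is forced against its stop. Its oblong head, 16 x 30 x 14 mm with two flats, is under the lug.
- tab (a point): Middle of the upright thumb tab at the outer end of the aluminium holding slide: 30 mm wide (its x, sloping like the lug), 10 mm thick (its y, the level line of sliding), top edge 14 mm above this point, slide's stem 16 mm below. Push its outer (+y) face, or pinch it across the 10 mm, and move it along -y of the articulator; at home 30 mm stay free between tab and lug.
- holding_slide (a joint): Travel of the holding slide (m), 0 drawn out, 0.040 home against a solid stop; starts between 0 and 0.008. Friction about 2 N; from 0.029 a spring detent adds some 6 N, and past 0.036 it snaps over, pulls the slide home and keeps it there, its fork straddling the flats of the screw's head.
- plaster_cast: White plaster dental cast, 50 x 58 x 40 mm, standing loose on the table beside the articulator; origin at the middle of its underside.
- dropper_bottle: Clear bottle with a white cap, diameter 40 mm, 100 mm high, standing loose on the table; origin at the middle of its underside.
Mind the look-alikes: they are no part of the job. What is meant by the dropper_bottle is not green, and is the smaller of those in its own colour.

How it is judged:
By the outcome, as a careful person would: the job done as asked, in the order asked, and still so for the second after the job is handed in, with the robot touching nothing.
It also fails if it takes over 51 s, if anything falls off the work surface, if the arm or the gripper's body presses on something with over 40 N, if the wrist force passes 120 N, or if a joint passes its speed limit or range.

## Working session

There is one attempt and no reset: what is moved stays moved. The work goes in short steps, Python scripts to look and compute and a tool call to move; the robot and the scene stay as the last step left them, time stands still between calls to the robot, and variables do not carry over. Pictures are saved under pics/ and viewed, and the job is handed in when it is done.

Besides the shell and the picture viewer there is one more tool, called after "Request:" in YAML: its name, and indented under it one key for each argument. servo_tool: Moves the arm, as the interface text tells. Its arguments: {"type":"object","properties":{"rows":{"type":"array"}},"required":["rows"]}

```bash
mkdir -p pics; ls; cat > h.py <<'E'
import numpy as np, cv2
from cell import ctrl
def save(cam,name):
    im=ctrl.get_image(cam); cv2.imwrite('pics/'+name,cv2.cvtColor(np.asarray(im),cv2.COLOR_RGB2BGR)); return im
def cam(name):
    i=ctrl.camera_info(name); i['R']=np.array(i['R']);i['t']=np.array(i['t']); i['f']=210/np.tan(np.radians(i['fovy'])/2); return i
def proj(i,X,fish=False):
    c=i['R']@np.array(X,float)+i['t']
    if fish:
        th=np.arctan2(np.hypot(c[0],c[1]),c[2]); d=c[:2]/np.hypot(c[0],c[1])
        return np.array([i['cx'],i['cy']])+d*th*i['f']
    return np.array([i['cx']+i['f']*c[0]/c[2], i['cy']+i['f']*c[1]/c[2]])
def ray(i,p,fish=False):
    u=np.array([p[0]-i['cx'],p[1]-i['cy']])/i['f']
    if fish:
        r=np.hypot(*u); d=np.array([*(u/r*np.sin(r)),np.cos(r)]) if r>0 else np.array([0,0,1.])
    else: d=np.array([*u,1.])
    d=i['R'].T@d; return -i['R'].T@i['t'], d/np.linalg.norm(d)
def tri(rays):
    A=np.zeros((3,3));b=np.zeros(3)
    for o,d in rays:
        P=np.eye(3)-np.outer(d,d);A+=P;b+=P@o
    X=np.linalg.solve(A,b)
    return X,[np.linalg.norm((np.eye(3)-np.outer(d,d))@(X-o)) for o,d in rays]
E
python3 - <<'E'
from h import *
for c in ['scene','top','wrist']:
    i=cam(c); print(c,i['fovy'],i['cx'],i['cy'],(-i['R'].T@i['t']).round(),i['R'].round(3).tolist())
    save(c,c+'0.png')
    if c!='wrist' or 1:
        for l in ['articulator','lug_mid','wing','tab','plaster_cast','dropper_bottle']:
            print(l,[(np.round(d['point'],1).tolist(),round(d['conf'],2)) for d in ctrl.mark_of(l,c)][:5])
s=ctrl.read_state(); print(s)
E
```

```text
pics
scene 45.608605554608665 282.3784574707369 212.48543118756825 [1218.  450.  767.] [[-0.695, 0.719, -0.013], [0.474, 0.444, -0.761], [-0.541, -0.535, -0.649]]
articulator [([293.5, 239.1], 0.96), ([325.7, 224.2], 0.29)]
lug_mid [([288.0, 208.5], 0.95)]
wing [([296.7, 193.0], 0.49)]
tab []
plaster_cast [([254.9, 210.5], 0.63)]
dropper_bottle [([190.7, 264.9], 0.9), ([231.1, 232.6], 0.77), ([209.3, 202.2], 0.63)]
top 54.407558330260905 283.5480852451898 209.3650638953832 [640. -67. 787.] [[-0.001, -1.0, 0.011], [-0.998, 0.0, -0.056], [0.056, -0.011, -0.998]]
articulator [([297.5, 234.0], 0.58)]
lug_mid [([294.8, 233.1], 0.76)]
wing [([298.9, 245.4], 0.61)]
tab [([242.1, 239.9], 0.86)]
plaster_cast [([372.2, 241.4], 0.84)]
dropper_bottle [([415.2, 211.3], 0.93), ([360.2, 191.8], 0.86), ([348.1, 135.5], 0.84)]
wrist 65.70646984690485 280.7893132720556 209.88423311419137 [ 268. -598.  373.] [[0.3, -0.954, 0.001], [-0.911, -0.287, 0.296], [-0.283, -0.09, -0.955]]
articulator []
lug_mid []
wing []
tab []
plaster_cast []
dropper_bottle []
{'clock': 1.05, 'qpos': array([ 1.20015468,  0.62842497,  0.03849656,  1.51741695, -0.02702103,
        0.99629632, -0.02005079]), 'qd': array([-0.00027652, -0.00057006,  0.00021135,  0.00074046,  0.00073016,
        0.0008633 ,  0.00144653]), 'tau': array([-4.23790743e-04, -5.63270617e+01,  1.22575823e+00, -1.93781751e+01,
        1.10442680e-02,  1.61531585e-03, -8.40636659e-06]), 'eef_pos': array([ 195.12633787, -620.02360531,  231.29172254]), 'tool_rot': array([2.05568775, 1.57073524, 0.78964825]), 'force': array([ 0.2678099 , -0.03036348, -0.03406007]), 'torque': array([-0.01579792, -0.01071472, -0.03803215]), 'width': 85.59313925320053}
```

View images.

View pics/scene0.png

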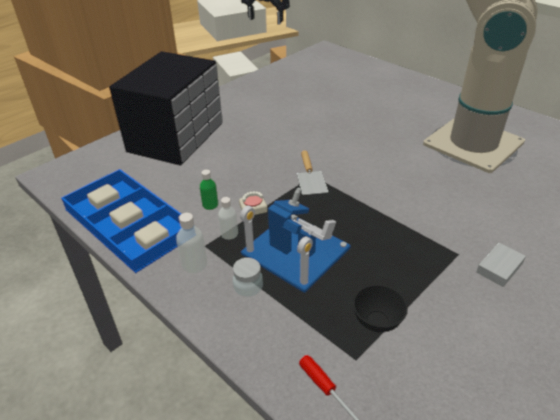

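View pics/top0.png

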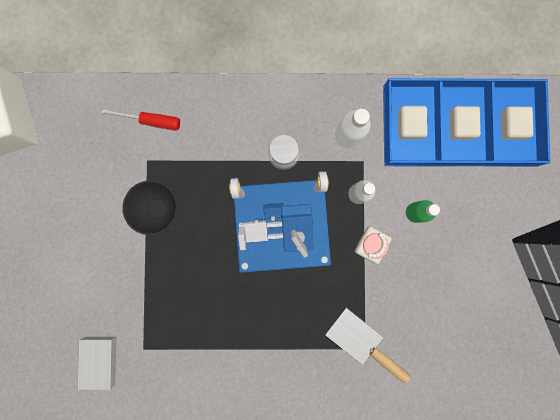

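View pics/wrist0.png

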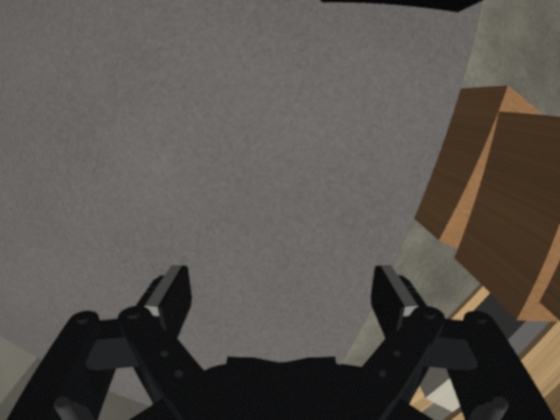

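```bash
python3 - <<'E'
import cv2
a=cv2.imread('pics/top0.png')[165:285,220:400]; cv2.imwrite('pics/top0z.png',cv2.resize(a,None,fx=4.4,fy=4.4,interpolation=cv2.INTER_CUBIC))
a=cv2.imread('pics/scene0.png')[170:300,200:370]; cv2.imwrite('pics/scene0z.png',cv2.resize(a,None,fx=4.4,fy=4.4,interpolation=cv2.INTER_CUBIC))
E
```

```text
(no output)
```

View pics/top0z.png

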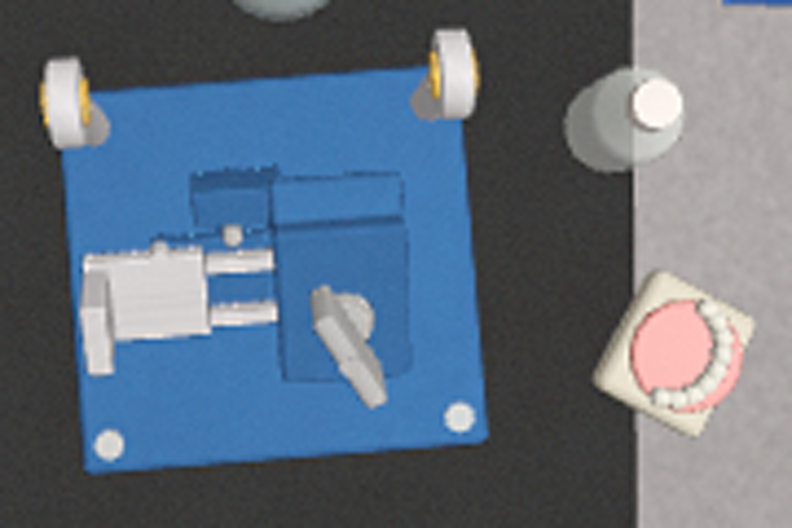

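View pics/scene0z.png

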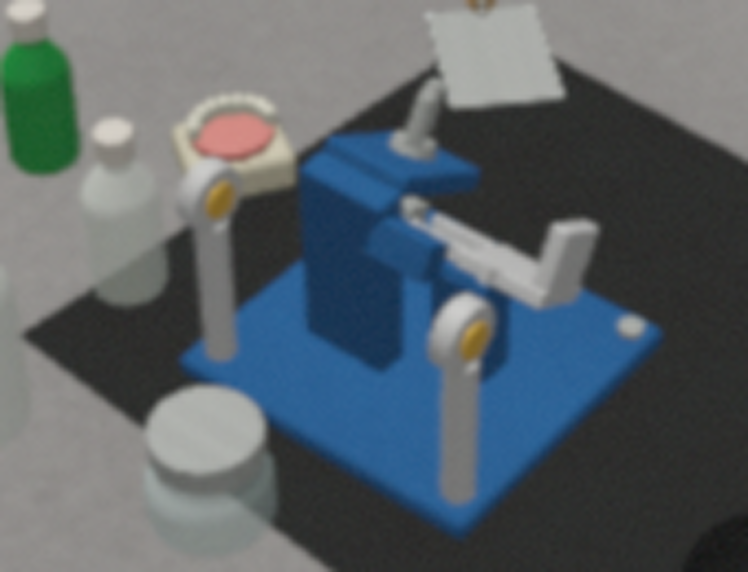

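```bash
cat >> h.py <<'E'
def artT(p):
    x,y,a=p; c,s=np.cos(a),np.sin(a)
    return np.array([[c,-s,0],[s,c,0],[0,0,1.]]),np.array([x,y,0.])
E
python3 - <<'E'
from h import *
from scipy.optimize import least_squares
T=cam('top');S=cam('scene')
zt=lambda u,v:np.array([u/4.4+220,v/4.4+165]); zs=lambda u,v:np.array([u/4.4+200,v/4.4+170])
obs=[(T,(103,113,12),zt(61,96)),(T,(103,-62,12),zt(458,67)),(T,(-62,113,12),zt(88,472)),(T,(-62,-62,12),zt(487,440)),
(S,(-62,113,12),zs(661,333)),(S,(103,-62,12),zs(184,360)),(S,(103,113,12),zs(460,522))]
def res(p,o=obs):
    R,t=artT(p); return np.concatenate([proj(i,R@np.array(X)+t)-q for i,X,q in o])
for o in (obs,obs[:4],obs[4:]):
    r=least_squares(lambda p:res(p,o),[620,-60,0]); print(r.x,r.fun.round(1))
r=least_squares(res,[620,-60,0]);R,t=artT(r.x)
ax=np.array([-.5,0,np.cos(np.pi/6)])
lug=np.array([0,0,100.]);wing=lug+29*ax
for n,X in [('lug',lug),('wing',wing),('wingtop',lug+39*ax)]:
    print(n,R@X+t,[proj(i,R@X+t) for i in (T,S)])
s=ctrl.read_state()
E
```

```text
[ 6.33625691e+02 -9.86522759e+01  7.71477417e-02] [-1.5 -0.7 -0.2 -1.1 -1.4  0.9  0.5  0.8  0.7 -1.9 -2.3 -2.  -0.4  0.5]
[ 6.33522161e+02 -9.98264380e+01  7.48409637e-02] [-0.8 -0.8  0.5 -1.  -0.8  0.8  1.1  0.9]
[ 6.34630727e+02 -9.59322645e+01  7.80080429e-02] [ 1.4 -1.1 -1.8 -1.1  0.4  1.5]
lug [633.62569083 -98.65227594 100.        ] [array([297.98552451, 235.96804847]), array([292.17923545, 205.84808312])]
wing [619.1688198  -99.76980887 125.11473671] [array([299.41950409, 245.0803321 ]), array([296.56145158, 193.03362234])]
wingtop [ 614.18369185 -100.15516506  133.77499075] [array([299.94040018, 248.39038824]), array([298.08808923, 188.56943396])]
```

```bash
cat >> h.py <<'E'
from scipy.spatial.transform import Rotation as Ro
def rpy(r): return Ro.from_euler('xyz',r).as_matrix()
P=[633.6,-99.0,0.0765]
AX=np.array([-.5,0,np.sqrt(.75)])
def toolR(phi=0.,sgn=1,lean=30):
    """tool x = -axis; tool z = sgn*local y rotated by phi about axis (ccw from above)"""
    A,_=artT(P); l=np.radians(lean); ax=np.array([-np.sin(l),0,np.cos(l)])
    z=Ro.from_rotvec(ax*phi).apply([0,sgn,0]); x=-ax; y=np.cross(z,x)
    return A@np.stack([x,y,z],1)
def loc(X): A,t=artT(P); return A@np.array(X,float)+t
def unloc(X): A,t=artT(P); return A.T@(np.array(X)-t)
def plan(pt,Rt,n,p0=None,R0=None,fr=1.0):
    s=ctrl.read_state()
    p=np.array(s['eef_pos']) if p0 is None else p0; R=rpy(s['tool_rot']) if R0 is None else R0
    rows=[]
    for k in range(n):
        m=n-k; d=R.T@(pt-p)/m; w=Ro.from_matrix(R.T@Rt).as_rotvec()/m
        u=np.round(d/750,4); v=np.round(np.degrees(w)/6,2)
        rows.append([*u,*v]); p=p+R@(u*750); R=R@Ro.from_rotvec(np.radians(v*6)).as_matrix()
    for r in rows: print('{'+', '.join(f'"{a}": {b:g}' for a,b in zip(['dx','dy','dz','wx','wy','wz'],r))+'}')
    return p,R
def st():
    s=ctrl.read_state(); print('t',round(s['clock'],2),'pos',s['eef_pos'].round(1),'loc',unloc(s['eef_pos']).round(1),'q',s['qpos'].round(2),'F',s['force'].round(1),'w',round(s['width'],1)); return s
E
python3 - <<'E'
from h import *
s=st();R=rpy(s['tool_rot']);print(R.round(3))
i=cam('wrist');c=-i['R'].T@i['t'];print('cam in tool',R.T@(c-s['eef_pos']),'\naxes',(i['R']@R).round(3), i['f'],i['fovy'])
for sg in (1,-1):print(sg,np.degrees(Ro.from_matrix(R.T@toolR(0,sg)).as_rotvec()))
T=cam('top')
# tab: top-edge middle guesses, wing ends
zt=lambda u,v:np.array([u/4.4+220,v/4.4+165]); zs=lambda u,v:np.array([u/4.4+200,v/4.4+170])
S=cam('scene')
# top-edge outer near corner etc
for a,b in [((108,372),(597,225)),((106,270),(548,225))]:
  X,e=tri([ray(T,zt(*a)),ray(S,zs(*b))]);print(X,unloc(X),e)
X,e=tri([ray(T,(242.1,239.9)),ray(S,zs(570,262))]);print('tab',X,unloc(X),e)
E
```

```text
t 1.05 pos [ 195.1 -620.   231.3] loc [-477.  -486.   231.3] q [ 1.2   0.63  0.04  1.52 -0.03  1.   -0.02] F [ 0.3 -0.  -0. ] w 85.6
[[ 0.     0.954  0.3  ]
 [ 0.     0.3   -0.954]
 [-1.     0.    -0.   ]]
cam in tool [-142.05618041   75.90868571    1.11086051] 
axes [[-0.001  0.     1.   ]
 [-0.297 -0.955 -0.   ]
 [ 0.955 -0.297  0.001]] 325.19226210127806 65.70646984690485
1 [-161.59676504  -43.29532503   -4.96606423]
-1 [12.77693204 -3.42563962 29.86553817]
[608.67937868  -6.29872707  97.0337551 ] [-17.76300364  94.33471827  97.0337551 ] [np.float64(3.4037001133227305), np.float64(3.4037001133226457)]
[646.48405779  -6.52656817 121.36230521] [ 19.91369535  91.2183056  121.36230521] [np.float64(4.6155739434587595), np.float64(4.615573943458811)]
tab [626.47796747  -3.36472783  87.9015598 ] [ 0.20776174 95.89987209 87.9015598 ] [np.float64(0.6722761617116324), np.float64(0.6722761617116123)]
```

```bash
python3 - <<'E'
from h import *
plan(loc([0,60,215]),toolR(0,-1),15)
E
```

```text
{"dx": 0.0015, "dy": 0.0523, "dz": -0.0377, "wx": 0.14, "wy": -0.04, "wz": 0.33}
{"dx": 0.0031, "dy": 0.0516, "dz": -0.0384, "wx": 0.14, "wy": -0.04, "wz": 0.33}
{"dx": 0.0047, "dy": 0.0509, "dz": -0.0392, "wx": 0.14, "wy": -0.04, "wz": 0.33}
{"dx": 0.0063, "dy": 0.0502, "dz": -0.04, "wx": 0.14, "wy": -0.04, "wz": 0.33}
{"dx": 0.0078, "dy": 0.0493, "dz": -0.0407, "wx": 0.14, "wy": -0.04, "wz": 0.33}
{"dx": 0.0093, "dy": 0.0484, "dz": -0.0415, "wx": 0.14, "wy": -0.04, "wz": 0.33}
{"dx": 0.0108, "dy": 0.0475, "dz": -0.0422, "wx": 0.14, "wy": -0.04, "wz": 0.33}
{"dx": 0.0123, "dy": 0.0465, "dz": -0.043, "wx": 0.14, "wy": -0.04, "wz": 0.33}
{"dx": 0.0137, "dy": 0.0454, "dz": -0.0437, "wx": 0.14, "wy": -0.04, "wz": 0.33}
{"dx": 0.015, "dy": 0.0442, "dz": -0.0444, "wx": 0.15, "wy": -0.04, "wz": 0.33}
{"dx": 0.0164, "dy": 0.043, "dz": -0.0452, "wx": 0.14, "wy": -0.03, "wz": 0.34}
{"dx": 0.0177, "dy": 0.0417, "dz": -0.0459, "wx": 0.15, "wy": -0.04, "wz": 0.33}
{"dx": 0.019, "dy": 0.0403, "dz": -0.0466, "wx": 0.14, "wy": -0.03, "wz": 0.34}
{"dx": 0.0202, "dy": 0.039, "dz": -0.0472, "wx": 0.15, "wy": -0.04, "wz": 0.33}
{"dx": 0.0213, "dy": 0.0375, "dz": -0.0479, "wx": 0.14, "wy": -0.03, "wz": 0.34}
```

Request:
servo_tool:
  rows:
    - {"dx": 0.0015,"dy": 0.052,"dz": -0.038,"wx": 0.14,"wy": -0.04,"wz": 0.33,"fingers": 1}
    - {"dx": 0.003,"dy": 0.052,"dz": -0.038,"wx": 0.14,"wy": -0.04,"wz": 0.33,"fingers": 1}
    - {"dx": 0.0047,"dy": 0.051,"dz": -0.039,"wx": 0.14,"wy": -0.04,"wz": 0.33,"fingers": 1}
    - {"dx": 0.0063,"dy": 0.05,"dz": -0.04,"wx": 0.14,"wy": -0.04,"wz": 0.33,"fingers": 1}
    - {"dx": 0.0078,"dy": 0.049,"dz": -0.041,"wx": 0.14,"wy": -0.04,"wz": 0.33,"fingers": 1}

```text
clock: 1.68
eef_pos: [340.4, -425.4, 226.1]
tool_rot: [1.484, 1.395, 0.144]
force: [1.3, 0.8, -0.8]
width: 0.2
```

Request:
servo_tool:
  rows:
    - {"dx": 0.0093,"dy": 0.048,"dz": -0.0415,"wx": 0.14,"wy": -0.04,"wz": 0.33,"fingers": 1}
    - {"dx": 0.0108,"dy": 0.0475,"dz": -0.042,"wx": 0.14,"wy": -0.04,"wz": 0.33,"fingers": 1}
    - {"dx": 0.0123,"dy": 0.0465,"dz": -0.043,"wx": 0.14,"wy": -0.04,"wz": 0.33,"fingers": 1}
    - {"dx": 0.0137,"dy": 0.0455,"dz": -0.0437,"wx": 0.14,"wy": -0.04,"wz": 0.33,"fingers": 1}
    - {"dx": 0.015,"dy": 0.044,"dz": -0.0444,"wx": 0.15,"wy": -0.04,"wz": 0.33,"fingers": 1}

```text
clock: 2.3
eef_pos: [484.8, -232.2, 220.8]
tool_rot: [1.524, 1.221, 0.108]
force: [0.4, 0.4, 0.6]
width: 0.4
```

Request:
servo_tool:
  rows:
    - {"dx": 0.0164,"dy": 0.043,"dz": -0.045,"wx": 0.14,"wy": -0.03,"wz": 0.34,"fingers": 1}
    - {"dx": 0.0177,"dy": 0.0417,"dz": -0.046,"wx": 0.15,"wy": -0.04,"wz": 0.33,"fingers": 1}
    - {"dx": 0.019,"dy": 0.0403,"dz": -0.0466,"wx": 0.14,"wy": -0.03,"wz": 0.34,"fingers": 1}
    - {"dx": 0.0202,"dy": 0.039,"dz": -0.0472,"wx": 0.15,"wy": -0.04,"wz": 0.33,"fingers": 1}
    - {"dx": 0.0213,"dy": 0.0375,"dz": -0.048,"wx": 0.14,"wy": -0.03,"wz": 0.34,"fingers": 1}

```text
clock: 2.92
eef_pos: [613.4, -59.8, 216.9]
tool_rot: [1.578, 1.079, 0.095]
force: [2.5, 1.8, 1.6]
width: -0.0
```

```bash
python3 - <<'E'
from h import *
s=st(); print(Ro.from_matrix(rpy(s['tool_rot']).T@toolR(0,-1)).as_rotvec())
i=cam('wrist'); im=save('wrist','w1.png')
cv2.imwrite('pics/w1z.png',cv2.resize(cv2.imread('pics/w1.png'),(800,600),interpolation=cv2.INTER_CUBIC))
for l in ['articulator','lug_mid','wing','tab']:
    print(l,[(np.round(d['point'],1).tolist(),round(d['conf'],2)) for d in ctrl.mark_of(l,'wrist')][:3])
for n,X in [('lug',[0,0,100]),('wing',np.array([0,0,100])+29*AX),('c1',[103,113,12]),('c2',[103,-62,12]),('c3',[-62,113,12]),('c4',[-62,-62,12])]: print(n,proj(i,loc(X),True).round(1))
E
```

```text
t 2.92 pos [613.4 -59.8 216.9] loc [-17.1  40.7 216.9] q [-0.07  0.45  0.24  2.11 -1.1   0.23 -0.32] F [2.5 1.8 1.6] w -0.0
[ 0.00878653 -0.00873038  0.03215501]
articulator [([313.7, 256.2], 0.6)]
lug_mid [([324.9, 250.0], 0.73)]
wing [([332.1, 266.8], 0.8)]
tab [([219.9, 247.1], 0.86), ([415.2, 198.6], 0.31)]
lug [327.5 252.1]
wing [331.9 268.6]
c1 [221.  168.5]
c2 [366.6 170.5]
c3 [215.8 309.4]
c4 [369.7 310.1]
```

```bash
cat > kin0.py <<'E'
from h import *
import itertools
q0=np.array([ 1.20015468,  0.62842497,  0.03849656,  1.51741695, -0.02702103,0.99629632, -0.02005079]); R0=rpy([2.05568775, 1.57073524, 0.78964825]);p0=np.array([ 195.12633787, -620.02360531,  231.29172254])
s=ctrl.read_state();q1=s['qpos'];R1=rpy(s['tool_rot']);print(q1)
def ori(q,sg):
    R=np.eye(3)
    for k in range(7): R=R@Ro.from_rotvec((np.array([0,0,1]) if k%2==0 else np.array([0,1,0]))*sg[k]*q[k]).as_matrix()
    return R
out=[]
for sg in itertools.product([1,-1],repeat=7):
    A=ori(q0,sg);B=ori(q1,sg)
    # world offset W: R = W A M ; unknown W (z-rot) & M. W from tool axis: try grid
    for w in np.radians([0,90,180,270]):
        W=Ro.from_euler('z',w).as_matrix()
        M=(W@A).T@R0
        out.append((np.degrees(np.linalg.norm(Ro.from_matrix((W@B@M).T@R1).as_rotvec())),sg,w,M.round(2).tolist()))
out.sort(key=lambda a:a[0])
for o in out[:8]:print(o)
E
python3 kin0.py
```

```text
[-0.06391023  0.4527519   0.23625362  2.10593195 -1.09929032  0.23289985
 -0.32393028]
(np.float64(4.222672184904979e-07), (-1, -1, -1, -1, -1, -1, -1), np.float64(3.141592653589793), [[-0.0, -0.0, 1.0], [0.0, -1.0, -0.0], [1.0, 0.0, 0.0]])
(np.float64(4.2226721947816805e-07), (-1, 1, -1, 1, -1, 1, -1), np.float64(0.0), [[0.0, 0.0, -1.0], [-0.0, 1.0, 0.0], [1.0, 0.0, 0.0]])
(np.float64(9.97286348621307), (1, 1, 1, 1, 1, 1, -1), np.float64(0.0), [[-0.0, -0.6, 0.8], [0.0, -0.8, -0.6], [1.0, -0.0, 0.0]])
(np.float64(9.972863486213074), (1, -1, 1, -1, 1, -1, -1), np.float64(3.141592653589793), [[0.0, 0.6, -0.8], [-0.0, 0.8, 0.6], [1.0, -0.0, 0.0]])
(np.float64(16.8609690635222), (1, 1, -1, 1, 1, 1, 1), np.float64(1.5707963267948966), [[-0.0, 0.78, 0.62], [0.05, -0.62, 0.78], [1.0, 0.03, -0.03]])
(np.float64(16.8609690635222), (1, -1, -1, -1, 1, -1, 1), np.float64(4.71238898038469), [[0.0, -0.78, -0.62], [-0.05, 0.62, -0.78], [1.0, 0.03, -0.03]])
(np.float64(25.112427876101602), (-1, -1, 1, -1, -1, -1, -1), np.float64(3.141592653589793), [[0.0, 0.06, 1.0], [0.05, -1.0, 0.06], [1.0, 0.05, -0.0]])
(np.float64(25.11242787610161), (-1, 1, 1, 1, -1, 1, -1), np.float64(0.0), [[-0.0, -0.06, -1.0], [-0.05, 1.0, -0.06], [1.0, 0.05, -0.0]])
```

View pics/w1z.png

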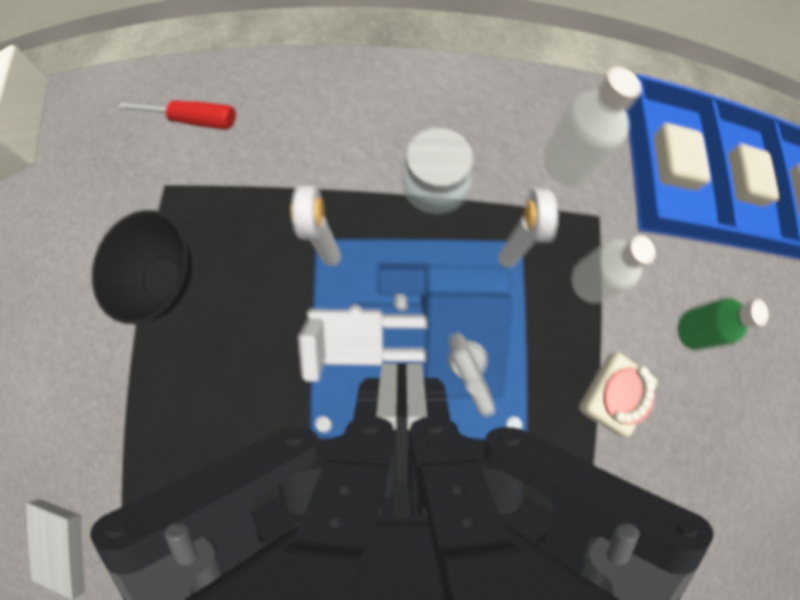

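```bash
cat >> kin0.py <<'E'
from scipy.optimize import least_squares
sg=(-1,1,-1,1,-1,1,-1)
def posm(q):
    # linear in lens: columns h,a,b,c (z), and x/y offsets
    R=np.eye(3);C=[R[:,2]]
    for k in range(7):
        R=R@Ro.from_rotvec((np.array([0,0,1]) if k%2==0 else np.array([0,1,0]))*sg[k]*q[k]).as_matrix()
        if k==1: C.append(R[:,2]); Y=[R[:,0]]
        if k==3: C.append(R[:,2]); Y.append(R[:,0])
        if k==5: C.append(R[:,2])
        if k==6: Y.append(R[:,0])
    return np.stack(C,1),np.stack(Y,1)
A=np.concatenate([posm(q0)[0],posm(q1)[0]]); b=np.concatenate([p0,s['eef_pos']])
x,r,_,_=np.linalg.lstsq(A,b,rcond=None); print(x,(A@x-b))
E
python3 kin0.py | tail -3
```

```text
(np.float64(25.11242787610161), (-1, 1, 1, 1, -1, 1, -1), np.float64(0.0), [[-0.0, -0.06, -1.0], [-0.05, 1.0, -0.06], [1.0, 0.05, -0.0]])
[448.11972875 481.52177129 435.98193378 358.29157227] [ 24.22957078   9.34430159  11.13640154   1.14041758  16.77246614
 -11.13640154]
```

```bash
cat >> kin0.py <<'E'
def cols(q):
    R=np.eye(3);C=[R[:,2]]
    for k in range(7):
        R=R@Ro.from_rotvec((np.array([0,0,1]) if k%2==0 else np.array([0,1,0]))*sg[k]*q[k]).as_matrix()
        if k==1: C.append(R[:,2]); y1=R[:,1]
        if k==3: C.append(R[:,2]); y2=R[:,1]
        if k==5: C.append(R[:,2])
    return np.stack(C,1),y1,y2
def build(q,mode):
    C,y1,y2=cols(q)
    return np.column_stack([C,y1,y2] if mode==2 else [C,y1] if mode==1 else [C,y2] if mode==3 else [C,y1+y2])
for m in (1,2,3,4):
    A=np.concatenate([build(q0,m),build(q1,m)]); x,r,k,sv=np.linalg.lstsq(A,b,rcond=None); print(m,x.round(1),(A@x-b).round(2),sv.round(2))
g=np.array([284.8,420.8,314.3,167.4+150]); C,y1,y2=cols(q0); print(C@g-p0, y1,y2)
E
python3 kin0.py | tail -5
```

```text
1 [320.3 565.7 376.9 341.8 -28.3] [-0.02 -0.01  0.01  0.    0.03 -0.01] [2.5  1.44 1.23 0.39 0.09]
2 [323.  564.5 377.8 343.1 -25.3  -2.9] [-0. -0. -0.  0. -0. -0.] [2.5  2.   1.26 0.39 0.12 0.01]
3 [346.3 554.4 385.8 354.6 -27.7] [ 0.21  0.08 -0.09 -0.   -0.22  0.09] [2.5  1.42 1.26 0.38 0.1 ]
4 [333.4 560.  381.4 348.3 -14. ] [ 0.09  0.04 -0.04 -0.   -0.1   0.04] [2.82 2.5  1.26 0.39 0.1 ]
[-21.30282957 139.41881351 -94.28629965] [0.93209512 0.36221358 0.        ] [ 0.94268179  0.33292512 -0.02262544]
```

```bash
cat > kin.py <<'E'
from h import *
from scipy.optimize import least_squares
sg=(-1,1,-1,1,-1,1,-1); L=np.array([320.3,565.7,376.9,341.8,-28.3]); M=np.array([[0,0,-1.],[0,1,0],[1,0,0]])
lo=np.array([-3.06,-.37,-1.25,.18,-1.1,.23,-2.94]);hi=np.array([3.06,2.12,1.32,2.47,4.24,1.98,2.94])
def fk(q):
    R=np.eye(3);p=np.array([0,0,L[0]])
    for k in range(7):
        a=sg[k]*q[k];c,s=np.cos(a),np.sin(a)
        R=R@(np.array([[c,-s,0],[s,c,0],[0,0,1]]) if k%2==0 else np.array([[c,0,s],[0,1,0],[-s,0,c]]))
        if k==1: p=p+L[1]*R[:,2]+L[4]*R[:,1]
        if k==3: p=p+L[2]*R[:,2]
        if k==5: p=p+L[3]*R[:,2]
    return p,R@M
def ik(pt,Rt,q0):
    mid=(lo+hi)/2
    def f(q):
        p,R=fk(q); return np.concatenate([(p-pt)/100,Ro.from_matrix(R.T@Rt).as_rotvec()*3,1e-3*(q-q0)])
    r=least_squares(f,np.clip(q0,lo+.02,hi-.02),bounds=(lo+.01,hi-.01)); p,R=fk(r.x)
    return r.x,np.linalg.norm(p-pt),np.degrees(np.linalg.norm(Ro.from_matrix(R.T@Rt).as_rotvec()))
E
cat > scan.py <<'E'
from kin import *
rng=np.random.default_rng(0)
W=np.array([0,0,100])+18*AX
tests=[('wing',W,.5),('wing',W,0),('wing',W,-.65),('wingup',W+80*AX,.5),('wingup',W+80*AX,-.65),('tabout',np.array([0,125,85.]),0),('tabin',np.array([0,70,85.]),0),('tabup',np.array([0,125,165.]),0)]
for n,X,phi in tests:
    for s_ in (-1,1):
        sol=[]
        for k in range(40):
            q,e,a=ik(loc(X),toolR(phi,s_),rng.uniform(lo,hi))
            if e<.5 and a<.3: sol.append(q)
        sol=np.array(sol)
        print(n,phi,s_,len(sol))
        if len(sol):
            mg=np.minimum(sol-lo,hi-sol).min(1); 
            lowf=sol[:,4]<1.57
            for f in (lowf,~lowf):
                if f.any(): j=np.where(f)[0][mg[f].argmax()]; print('   ',f.sum(),sol[j].round(2),'margin',mg[j].round(2))
E
time python3 scan.py
```

```text
wing 0.5 -1 19
    19 [ 0.77  0.89 -0.96  2.11  1.89  0.56 -2.55] margin 0.29
wing 0.5 1 26
    26 [ 0.74  0.85 -0.89  2.12  1.92  0.5   0.55] margin 0.27
wing 0 -1 24
    24 [0.11 0.66 0.1  2.16 3.94 0.27 0.99] margin 0.04
wing 0 1 25
    25 [ 0.75  0.86 -0.9   2.12  1.92  0.52  0.06] margin 0.29
wing -0.65 -1 20
    20 [ 0.74  0.86 -0.9   2.12  1.92  0.51  2.55] margin 0.28
wing -0.65 1 15
    15 [ 0.74  0.85 -0.89  2.12  1.92  0.51 -0.6 ] margin 0.28
wingup 0.5 -1 16
    16 [ 0.83  0.69 -0.97  2.16  1.66  0.44 -2.39] margin 0.21
wingup 0.5 1 15
    15 [ 0.84  0.69 -0.97  2.16  1.66  0.44  0.76] margin 0.21
wingup -0.65 -1 10
    10 [ 0.87  0.73 -1.04  2.16  1.66  0.51  2.76] margin 0.18
wingup -0.65 1 19
    19 [ 0.85  0.71 -1.    2.16  1.66  0.47 -0.39] margin 0.24
tabout 0 -1 21
    21 [ 0.34  0.82 -0.67  2.18  2.16  0.54  2.67] margin 0.27
tabout 0 1 20
    20 [ 0.49  0.94 -0.95  2.17  2.02  0.75 -0.25] margin 0.3
tabin 0 -1 12
    12 [ 0.45  0.82 -0.65  2.16  2.21  0.46  2.73] margin 0.21
tabin 0 1 24
    24 [ 0.56  0.9  -0.85  2.15  2.07  0.6  -0.22] margin 0.32
tabup 0 -1 14
    14 [ 0.24  0.6  -0.48  2.14  1.86  0.29  2.9 ] margin 0.04
tabup 0 1 24
    24 [ 0.46  0.71 -0.84  2.12  1.75  0.53 -0.07] margin 0.3
real	1m43.783s
user	1m43.137s
sys	0m0.230s
```

```bash
cat >> kin.py <<'E'
def jac(q):
    J=np.zeros((6,7));p,R=fk(q)
    for k in range(7):
        d=q.copy();d[k]+=1e-5;pp,RR=fk(d)
        J[:3,k]=(pp-p)/1e-5/100; J[3:,k]=R@Ro.from_matrix(R.T@RR).as_rotvec()/1e-5
    return J
def track(q,pt,Rt,it=30):
    q=q.copy()
    for _ in range(it):
        p,R=fk(q); e=np.r_[(pt-p)/100,R@Ro.from_matrix(R.T@Rt).as_rotvec()]
        J=jac(q); dq=J.T@np.linalg.solve(J@J.T+1e-4*np.eye(6),e); dq*=min(1,.05/np.abs(dq).max()); q=np.clip(q+dq,lo,hi)
        if np.linalg.norm(e)<1e-4: break
    return q
E
cat > sim.py <<'E'
from kin import *
q=ctrl.read_state()['qpos'];print(q.round(2))
qg0=np.array([.46,.71,-.84,2.12,1.75,.53,-.07])
qg,e,a=ik(loc([0,140,200]),toolR(0,1),qg0);print('goal',qg.round(2),e,a)
qa=q.copy();path=np.linspace(0,1,41)
for f in path[1:]:
    pt,Rt=fk(q+(qg-q)*f); qa=track(qa,pt,Rt)
    if round(f*40)%5==0: print(round(f,2),pt.round(),unloc(pt).round(),Rt[:,0].round(2),qa.round(2),(q+(qg-q)*f).round(2),np.linalg.norm(fk(qa)[0]-pt).round(1))
E
python3 sim.py
```

```text
[-0.06  0.45  0.24  2.11 -1.1   0.23 -0.32]
goal [ 0.46  0.65 -0.88  2.09  1.57  0.53  0.07] 1.9700979419504034e-05 7.2977666317032605e-06
0.12 [582. -21. 188.] [-45.  81. 188.] [ 0.36  0.11 -0.93] [-0.08  0.48  0.21  2.11 -0.91  0.31 -0.14] [ 0.    0.48  0.1   2.1  -0.77  0.27 -0.28] 0.0
0.25 [550.   3. 166.] [-75. 108. 166.] [ 0.26  0.14 -0.96] [-0.08  0.5   0.17  2.11 -0.72  0.36  0.06] [ 0.07  0.5  -0.04  2.1  -0.43  0.31 -0.23] 0.0
0.38 [525.  13. 150.] [-100.  120.  150.] [ 0.17  0.13 -0.98] [-0.09  0.52  0.13  2.12 -0.54  0.39  0.27] [ 0.13  0.53 -0.18  2.1  -0.1   0.34 -0.18] 0.0
0.5 [512.  14. 142.] [-113.  122.  142.] [ 0.14  0.09 -0.99] [-0.09  0.53  0.09  2.12 -0.37  0.38  0.47] [ 0.2   0.55 -0.32  2.1   0.23  0.38 -0.13] 0.0
0.62 [516.  11. 140.] [-109.  119.  140.] [ 0.15  0.04 -0.99] [-0.1   0.53  0.06  2.12 -0.19  0.35  0.67] [ 0.26  0.57 -0.46  2.1   0.57  0.42 -0.08] 0.0
0.75 [538.  11. 147.] [-87. 117. 147.] [ 0.22  0.01 -0.97] [-0.1   0.52  0.03  2.13 -0.01  0.27  0.86] [ 0.33  0.6  -0.6   2.1   0.9   0.46 -0.03] 0.0
0.88 [576.  19. 165.] [-48. 122. 165.] [ 0.35  0.   -0.94] [-0.1   0.5  -0.01  2.13  0.24  0.23  0.96] [ 0.39  0.62 -0.74  2.09  1.23  0.49  0.02] 22.7
1.0 [623.  41. 200.] [ -0. 140. 200.] [ 0.5   0.04 -0.87] [-0.09  0.47 -0.05  2.13  1.08  0.23  0.45] [ 0.46  0.65 -0.88  2.09  1.57  0.53  0.07] 61.9
```

```bash
cat > search.py <<'E'
from kin import *
import time
q=ctrl.read_state()['qpos']
gp,gR=loc([0,140,200]),toolR(0,1)
qg,_,_=ik(gp,gR,np.array([.46,.71,-.84,2.12,1.75,.53,-.07]))
rng=np.random.default_rng(1)
def simpath(qs,way,n=10):
    qa=qs.copy();tr=[qa];minz=1e9
    for (p1,R1) in way:
        p0,R0=fk(qa); w=Ro.from_matrix(R0.T@R1).as_rotvec()
        for f in np.linspace(0,1,n+1)[1:]:
            pt=p0+(p1-p0)*f;Rt=R0@Ro.from_rotvec(w*f).as_matrix()
            qa=track(qa,pt,Rt,4); tr.append(qa); minz=min(minz,pt[2])
    return qa,np.array(tr),minz
if __name__=='__main__':
    best=[];t0=time.time()
    while time.time()-t0<150:
        via=np.array([rng.uniform(-.4,1),rng.uniform(.2,.9),rng.uniform(-1,.6),rng.uniform(1.2,2.2),rng.uniform(0,2.2),rng.uniform(.5,1.5),rng.uniform(-1,1)])
        pv,Rv=fk(via)
        if pv[2]<230 or pv[2]>450 or abs(pv[1])>300 or pv[0]<300 or Rv[2,0]>-.5: continue
        qa,tr,mz=simpath(q,[(pv,Rv),(gp,gR)])
        e=np.linalg.norm(fk(qa)[0]-gp);m=np.minimum(tr-lo,hi-tr)[3:].min(); mf=np.minimum(qa-lo,hi-qa).min()
        if mz<195: continue
        if e<2: best.append((m+mf,m,mf,via,qa))
    best.sort(key=lambda b:-b[0])
    print(len(best))
    for b in best[:5]: print(round(b[1],2),round(b[2],2),'via',b[3].round(2),'end',b[4].round(2),fk(b[3])[0].round(),Ro.from_matrix(fk(b[3])[1]).as_euler('xyz').round(2))
E
python3 search.py
```

```text
0
```

```bash
cat > s2.py <<'E'
from search import *
t0=time.time();N=0;res=[]
while time.time()-t0<100:
    via=np.array([rng.uniform(-.4,1),rng.uniform(.0,.9),rng.uniform(-1,.6),rng.uniform(1.0,2.3),rng.uniform(0.5,2.5),rng.uniform(.5,1.5),rng.uniform(-1.5,1.5)])
    pv,Rv=fk(via)
    if pv[2]<200 or pv[2]>600 or Rv[2,0]>-.2: continue
    N+=1
    qa,tr,mz=simpath(q,[(pv,Rv),(gp,gR)])
    res.append((np.linalg.norm(fk(qa)[0]-gp),np.linalg.norm(fk(tr[10])[0]-pv),mz,via,tr[10],qa))
print(N)
res.sort(key=lambda r:r[0])
for r in res[:6]: print(round(r[0],1),round(r[1],1),round(r[2]),r[3].round(2),r[4].round(2),r[5].round(2))
E
python3 s2.py
```

```text
494
10.5 303.0 200 [ 0.19  0.46 -0.36  2.06  2.12  0.65  0.37] [ 1.16  0.87 -1.25  2.26 -1.1   0.23  0.05] [ 0.15  0.5  -0.37  2.06  0.86  0.23  0.55]
10.7 355.3 200 [-0.13  0.71 -0.31  1.75  2.5   0.82  0.97] [ 0.87  0.97 -1.25  2.1  -1.1   0.23  0.19] [ 0.12  0.5  -0.34  2.05  0.8   0.23  0.64]
11.0 354.6 200 [ 0.    0.87 -0.58  1.93  2.43  1.26  0.63] [ 1.01  1.17 -1.25  2.23 -1.1   0.23  0.38] [ 0.13  0.5  -0.34  2.06  0.79  0.23  0.65]
12.2 354.6 200 [-0.06  0.44 -0.16  1.62  1.58  0.71  0.84] [ 1.09  0.71 -1.24  2.13 -1.1   0.23 -0.05] [ 0.12  0.49 -0.33  2.06  0.83  0.23  0.59]
12.2 399.3 200 [ 0.03  0.63 -0.11  1.63  2.22  0.55  1.31] [ 0.99  0.83 -1.25  2.06 -1.1   0.23  0.14] [ 0.11  0.49 -0.31  2.06  0.76  0.23  0.68]
14.7 282.4 200 [-0.35  0.45 -0.19  2.03  2.36  0.66  1.16] [ 0.77  0.67 -1.25  2.2  -1.1   0.23  0.04] [ 0.08  0.49 -0.3   2.07  0.86  0.23  0.56]
```

```bash
cat > s3.py <<'E'
import kin
from kin import *
from scipy.optimize import lsq_linear
import time
def btrack(q,pt,Rt,it=4,st=.08):
    q=q.copy()
    for _ in range(it):
        p,R=fk(q); e=np.r_[(pt-p)/100,R@Ro.from_matrix(R.T@Rt).as_rotvec()]
        if np.linalg.norm(e)<1e-3: break
        J=jac(q);A=np.r_[J,.01*np.eye(7)];b=np.r_[e,np.zeros(7)]
        l=np.maximum(lo-q,-st)-1e-9;u=np.minimum(hi-q,st)+1e-9
        q=np.clip(q+lsq_linear(A,b,(l,u)).x,lo,hi)
    return q
def simpath(qs,way,n=10,tr_=None):
    qa=qs.copy();tr=[qa];P=[];pc,Rc=fk(qa)
    for (p1,R1,*wv) in way:
        w=Ro.from_matrix(Rc.T@R1).as_rotvec() if not wv else wv[0]
        for f in np.linspace(0,1,n+1)[1:]:
            qa=btrack(qa,pc+(p1-pc)*f,Rc@Ro.from_rotvec(w*f).as_matrix()); tr.append(qa)
        pc,Rc=fk(qa)
    return qa,np.array(tr)
if __name__=='__main__':
    q=ctrl.read_state()['qpos'];p,R=fk(q)
    for xr in (-100,-60):
      for z in (250,300):
       for lean0 in (0,-15):
        for over in (0,.4,.8):
          pv=loc([xr,100,z]); Rv=toolR(0,-1,lean0); tx=np.array([-(np.pi+over),0,0])
          Rv2=Rv@Ro.from_rotvec(tx).as_matrix()
          qa,tr=simpath(q,[(pv,Rv),(pv,Rv2,tx),(loc([0,140,200]),toolR(0,1)),(loc([0,125,90.]),toolR(0,1))])
          e=[np.linalg.norm(fk(tr[k])[0]-X) for k,X in ((10,pv),(20,pv),(30,loc([0,140,200])),(40,loc([0,125,90.])))]
          print(xr,z,lean0,over,np.round(e,1),tr[10].round(2),tr[20].round(2),tr[30].round(2),tr[40].round(2))
E
time python3 s3.py
```

```text
-100 250 0 0 [0.  0.  0.2 0. ] [-0.58  0.52  0.83  1.87 -0.47  0.95 -1.03] [ 0.56  0.62 -0.96  1.8   0.58  1.04  1.02] [ 0.16  0.52 -0.41  2.11  1.52  0.23  0.05] [ 0.34  0.81 -0.67  2.17  2.14  0.53 -0.46]
-100 250 0 0.4 [0.  0.  0.3 0. ] [-0.58  0.52  0.83  1.87 -0.47  0.95 -1.03] [ 0.62  0.68 -1.1   1.79  0.68  1.11  1.33] [ 0.16  0.52 -0.41  2.1   1.45  0.23  0.12] [ 0.35  0.82 -0.69  2.17  2.13  0.54 -0.44]
-100 250 0 0.8 [0.  0.8 0.3 0. ] [-0.58  0.52  0.83  1.87 -0.47  0.95 -1.03] [ 0.66  0.75 -1.25  1.81  0.81  1.19  1.56] [ 0.16  0.52 -0.4   2.1   1.42  0.23  0.15] [ 0.34  0.81 -0.66  2.17  2.15  0.52 -0.46]
-100 250 -15 0 [0. 0. 0. 0.] [-0.3   0.59  0.42  1.63 -0.2   1.23 -1.31] [ 0.57  0.9  -1.25  1.57  0.7   1.52  0.88] [ 0.48  0.67 -0.92  2.09  1.57  0.56  0.07] [ 0.47  0.9  -0.89  2.17  2.02  0.69 -0.28]
-100 250 -15 0.4 [0.  0.5 0.2 0. ] [-0.3   0.59  0.42  1.63 -0.2   1.23 -1.31] [ 0.56  0.9  -1.25  1.57  0.71  1.52  1.23] [ 0.36  0.59 -0.72  2.1   1.55  0.42  0.06] [ 0.4   0.85 -0.77  2.17  2.08  0.6  -0.37]
-100 250 -15 0.8 [0.  3.3 0.9 0. ] [-0.3   0.59  0.42  1.63
[... 3250 characters left out ...]
0.67  2.17  2.14  0.53 -0.46]
-60 300 -15 0 [0.  0.1 0.  0. ] [-0.26  0.6   0.38  1.45 -0.17  1.4  -1.36] [ 0.51  0.89 -1.25  1.38  0.68  1.66  0.94] [ 0.48  0.67 -0.94  2.09  1.58  0.57  0.07] [ 0.47  0.91 -0.9   2.17  2.02  0.7  -0.27]
-60 300 -15 0.4 [0.  1.  0.3 0. ] [-0.26  0.6   0.38  1.45 -0.17  1.4  -1.36] [ 0.5   0.89 -1.25  1.39  0.7   1.66  1.27] [ 0.38  0.6  -0.75  2.1   1.55  0.44  0.06] [ 0.41  0.86 -0.79  2.17  2.07  0.61 -0.36]
-60 300 -15 0.8 [0.  3.4 0.9 0. ] [-0.26  0.6   0.38  1.45 -0.17  1.4  -1.36] [ 0.48  0.87 -1.25  1.42  0.74  1.66  1.52] [ 0.28  0.55 -0.58  2.1   1.48  0.32  0.11] [ 0.36  0.82 -0.7   2.17  2.12  0.55 -0.43]
real	0m14.811s
user	0m15.054s
sys	0m0.193s
```

Request:
servo_tool:
  rows:
    - {"dx": -0.013,"dy": -0.006,"dz": -0.016,"wz": -1,"fingers": 1}
    - {"dx": -0.013,"dy": -0.006,"dz": -0.016,"wz": -1,"fingers": 1}
    - {"dx": -0.012,"dy": -0.006,"dz": -0.016,"wx": -0.5,"wz": -1,"fingers": 1}
    - {"dx": -0.012,"dy": -0.006,"dz": -0.016,"wx": -0.8,"wz": -1,"fingers": 1}
    - {"dx": -0.012,"dy": -0.006,"dz": -0.016,"wx": -1,"wz": -1,"fingers": 1}

```text
schema error: expected keys dx, dy, dz, wx, wy, wz, fingers
```

Request:
servo_tool:
  rows:
    - {"wx": -1,"fingers": 1}
    - {"wx": -1,"fingers": 1}
    - {"wx": -1,"fingers": 1}
    - {"wx": -1,"fingers": 1}
    - {"wx": -1,"fingers": 1}

```text
schema error: expected keys dx, dy, dz, wx, wy, wz, fingers
```

```bash
python3 - <<'E'
from h import *
s=st(); R=rpy(s['tool_rot']);print(R.round(2))
E
```

```text
t 3.17 pos [613.1 -59.5 217. ] loc [-17.4  41.  217. ] q [-0.06  0.45  0.24  2.11 -1.1   0.23 -0.32] F [ 0.2  0.  -0.6] w -0.1
[[ 0.47  0.88  0.09]
 [ 0.05  0.07 -1.  ]
 [-0.88  0.47 -0.01]]
```

Request:
servo_tool:
  rows:
    - {"dx": -0.013,"dy": -0.006,"dz": -0.016,"wx": 0,"wy": 0,"wz": -1,"fingers": 1}
    - {"dx": -0.013,"dy": -0.006,"dz": -0.016,"wx": 0,"wy": 0,"wz": -1,"fingers": 1}
    - {"dx": -0.012,"dy": -0.006,"dz": -0.016,"wx": -0.5,"wy": 0,"wz": -1,"fingers": 1}
    - {"dx": -0.012,"dy": -0.006,"dz": -0.016,"wx": -0.8,"wy": 0,"wz": -1,"fingers": 1}
    - {"dx": -0.012,"dy": -0.006,"dz": -0.016,"wx": -1,"wy": 0,"wz": -1,"fingers": 1}

```text
clock: 3.8
eef_pos: [572.2, -6.5, 254.5]
tool_rot: [-0.996, 1.537, -2.241]
force: [0.6, 0.3, 0.2]
width: 0.4
```

Request:
servo_tool:
  rows:
    - {"dx": 0,"dy": 0,"dz": 0,"wx": -1,"wy": 0,"wz": 0,"fingers": 1}
    - {"dx": 0,"dy": 0,"dz": 0,"wx": -1,"wy": 0,"wz": 0,"fingers": 1}
    - {"dx": 0,"dy": 0,"dz": 0,"wx": -1,"wy": 0,"wz": 0,"fingers": 1}
    - {"dx": 0,"dy": 0,"dz": 0,"wx": -1,"wy": 0,"wz": 0,"fingers": 1}
    - {"dx": 0,"dy": 0,"dz": 0,"wx": -1,"wy": 0,"wz": 0,"fingers": 1}

```text
clock: 4.42
eef_pos: [572.3, -6.8, 253.9]
tool_rot: [-1.485, 1.54, -2.206]
force: [-0.8, -0.2, 0.5]
width: -0.1
```

```bash
python3 - <<'E'
from kin import *
s=st(); R=rpy(s['tool_rot']);print(R.round(2),fk(s['qpos'])[0])
E
```

```text
t 4.42 pos [572.3  -6.8 253.9] loc [-54.1  96.6 253.9] q [-0.43  0.56  0.6   1.71 -0.33  1.   -0.43] F [-0.8 -0.2  0.5] w -0.1
[[-0.02  0.66  0.75]
 [-0.02  0.75 -0.66]
 [-1.   -0.03  0.  ]] [580.07031551  -3.38798457 249.64368206]
```

Request:
servo_tool:
  rows:
    - {"dx": 0,"dy": 0,"dz": 0,"wx": -1,"wy": 0,"wz": 0,"fingers": 1}
    - {"dx": 0,"dy": 0,"dz": 0,"wx": -1,"wy": 0,"wz": 0,"fingers": 1}
    - {"dx": 0,"dy": 0,"dz": 0,"wx": -1,"wy": 0,"wz": 0,"fingers": 1}
    - {"dx": 0,"dy": 0,"dz": 0,"wx": -1,"wy": 0,"wz": 0,"fingers": 1}
    - {"dx": 0,"dy": 0,"dz": 0,"wx": -1,"wy": 0,"wz": 0,"fingers": 1}

```text
clock: 5.05
eef_pos: [572.3, -6.9, 253.9]
tool_rot: [-2.007, 1.54, -2.204]
force: [-0.3, 0.7, -0.3]
width: 0.1
```

Request:
servo_tool:
  rows:
    - {"dx": 0,"dy": 0,"dz": 0,"wx": -1,"wy": 0,"wz": 0,"fingers": 1}
    - {"dx": 0,"dy": 0,"dz": 0,"wx": -1,"wy": 0,"wz": 0,"fingers": 1}
    - {"dx": 0,"dy": 0,"dz": 0,"wx": -1,"wy": 0,"wz": 0,"fingers": 1}
    - {"dx": 0,"dy": 0,"dz": 0,"wx": -1,"wy": 0,"wz": 0,"fingers": 1}
    - {"dx": 0,"dy": 0,"dz": 0,"wx": -1,"wy": 0,"wz": 0,"fingers": 1}

```text
clock: 5.68
eef_pos: [572.3, -6.9, 253.9]
tool_rot: [-2.529, 1.54, -2.203]
force: [0.1, 0.2, 0.3]
width: 0.1
```

Request:
servo_tool:
  rows:
    - {"dx": 0,"dy": 0,"dz": 0,"wx": -1,"wy": 0,"wz": 0,"fingers": 1}
    - {"dx": 0,"dy": 0,"dz": 0,"wx": -1,"wy": 0,"wz": 0,"fingers": 1}
    - {"dx": 0,"dy": 0,"dz": 0,"wx": -1,"wy": 0,"wz": 0,"fingers": 1}
    - {"dx": 0,"dy": 0,"dz": 0,"wx": -1,"wy": 0,"wz": 0,"fingers": 1}
    - {"dx": 0,"dy": 0,"dz": 0,"wx": -1,"wy": 0,"wz": 0,"fingers": 1}

```text
clock: 6.3
eef_pos: [572.3, -6.9, 253.9]
tool_rot: [-3.051, 1.54, -2.201]
force: [0.7, -0.8, -0.2]
width: -0.2
```

Request:
servo_tool:
  rows:
    - {"dx": 0,"dy": 0,"dz": 0,"wx": -1,"wy": 0,"wz": 0,"fingers": 1}
    - {"dx": 0,"dy": 0,"dz": 0,"wx": -1,"wy": 0,"wz": 0,"fingers": 1}
    - {"dx": 0,"dy": 0,"dz": 0,"wx": -1,"wy": 0,"wz": 0,"fingers": 1}
    - {"dx": 0,"dy": 0,"dz": 0,"wx": -1,"wy": 0,"wz": 0,"fingers": 1}
    - {"dx": 0,"dy": 0,"dz": 0,"wx": -1,"wy": 0,"wz": 0,"fingers": 1}

```text
clock: 6.92
eef_pos: [572.3, -7.0, 253.9]
tool_rot: [2.71, 1.54, -2.2]
force: [-0.5, 0.4, -0.3]
width: -0.3
```

```bash
python3 - <<'E'
from kin import *
s=st(); R=rpy(s['tool_rot']);print(R.round(2),fk(s['qpos'])[0])
print(np.degrees(Ro.from_matrix(R.T@toolR(0,1)).as_rotvec()))
plan(loc([0,110,215]),toolR(0,1),8)
E
```

```text
t 6.92 pos [572.3  -7.  253.9] loc [-54.1  96.5 253.9] q [-0.06  0.5   0.02  1.7   0.02  0.97  1.32] F [-0.5  0.4 -0.3] w -0.3
[[-0.02 -0.98  0.2 ]
 [-0.03  0.2   0.98]
 [-1.    0.01 -0.03]] [571.62035697  -6.9563998  254.81777661]
[-14.95433461  -5.5777468  -30.76594554]
{"dx": 0.0063, "dy": -0.0082, "dz": 0.0048, "wx": -0.31, "wy": -0.12, "wz": -0.64}
{"dx": 0.0068, "dy": -0.0079, "dz": 0.0044, "wx": -0.31, "wy": -0.12, "wz": -0.64}
{"dx": 0.0074, "dy": -0.0075, "dz": 0.0041, "wx": -0.31, "wy": -0.12, "wz": -0.64}
{"dx": 0.008, "dy": -0.0071, "dz": 0.0038, "wx": -0.31, "wy": -0.11, "wz": -0.64}
{"dx": 0.0085, "dy": -0.0067, "dz": 0.0035, "wx": -0.31, "wy": -0.12, "wz": -0.64}
{"dx": 0.0089, "dy": -0.0062, "dz": 0.0031, "wx": -0.32, "wy": -0.11, "wz": -0.64}
{"dx": 0.0094, "dy": -0.0057, "dz": 0.0028, "wx": -0.31, "wy": -0.12, "wz": -0.64}
{"dx": 0.0097, "dy": -0.0052, "dz": 0.0026, "wx": -0.32, "wy": -0.11, "wz": -0.65}
```

```bash
cat > refit.py <<'E'
import json,os
from kin import *
import kin
f='data.json'; D=json.load(open(f)) if os.path.exists(f) else [
 [[1.20015468,0.62842497,0.03849656,1.51741695,-0.02702103,0.99629632,-0.02005079],[195.12633787,-620.02360531,231.29172254]],
 [[-0.06391023,0.4527519,0.23625362,2.10593195,-1.09929032,0.23289985,-0.32393028],[613.4,-59.8,216.9]]]
s=ctrl.read_state(); 
if np.abs(s['qd']).max()<.05: D.append([s['qpos'].tolist(),s['eef_pos'].tolist()])
json.dump(D,open(f,'w'))
def cols(q):
    R=np.eye(3);C=[R[:,2]]
    for k in range(7):
        a=sg[k]*q[k];c,s=np.cos(a),np.sin(a)
        R=R@(np.array([[c,-s,0],[s,c,0],[0,0,1]]) if k%2==0 else np.array([[c,0,s],[0,1,0],[-s,0,c]]))
        if k==1: C.append(R[:,2]); y=[R[:,1]]
        if k==3: C.append(R[:,2]); y.append(R[:,1])
        if k==5: C.append(R[:,2])
    return np.column_stack(C+y[:1])
A=np.concatenate([cols(np.array(q)) for q,_ in D]);b=np.concatenate([p for _,p in D])
x=np.linalg.lstsq(A,b,rcond=None)[0];print(x.round(1),(A@x-b).reshape(-1,3).round(1).tolist())
E
sed -i 's/^D=.*//' refit.py; python3 refit.py; cat > path.py <<'E'
from kin import *
import sys
q=ctrl.read_state()['qpos']; 
for via in ([-.06,.5,.02,1.7,1.2,.97,.6],[.2,.55,-.35,1.9,1.2,.6,.4],[.45,.65,-.85,2.08,1.55,.5,.1]):
    p,R=fk(np.array(via)); print(via,p.round(),unloc(p).round(),R.round(2).tolist())
E
python3 path.py
```

```text
[322.1 564.8 377.5 342.5 -28.4] [[-0.1, -0.1, 0.1], [0.0, 0.1, -0.1]]
[-0.06, 0.5, 0.02, 1.7, 1.2, 0.97, 0.6] [ 684. -262.  401.] [  38. -166.  401.] [[0.31, -0.9, 0.31], [-0.76, -0.04, 0.65], [-0.57, -0.44, -0.7]]
[0.2, 0.55, -0.35, 1.9, 1.2, 0.6, 0.4] [ 672. -127.  237.] [ 36. -31. 237.] [[0.43, -0.89, 0.18], [-0.34, 0.03, 0.94], [-0.84, -0.46, -0.29]]
[0.45, 0.65, -0.85, 2.08, 1.55, 0.5, 0.1] [627.  37. 196.] [  4. 136. 196.] [[0.49, -0.87, -0.08], [0.05, -0.07, 1.0], [-0.87, -0.49, 0.01]]
```

```bash
cat > s4.py <<'E'
from s3 import *
q=ctrl.read_state()['qpos']
gp,gR=loc([0,140,200]),toolR(0,1)
for v in ([.2,.55,-.35,1.9,1.2,.6,.4],[.1,.5,-.2,1.85,1.2,.7,.5],[.2,.55,-.35,1.9,1.4,.6,.2],[.2,.6,-.35,1.8,1.6,.8,.2]):
    pv,Rv=fk(np.array(v))
    qa,tr=simpath(q,[(pv,Rv),(gp,gR)],n=12)
    print(v,unloc(pv).round(),np.degrees(Ro.from_matrix(fk(q)[1].T@Rv).as_rotvec()).round(),tr[12].round(2),qa.round(2),np.linalg.norm(fk(qa)[0]-gp).round(1))
E
python3 s4.py
```

```text
[0.2, 0.55, -0.35, 1.9, 1.2, 0.6, 0.4] [ 36. -31. 237.] [ -4.  15. -30.] [-0.32  0.54  0.44  1.94  0.49  0.27  1.01] [ 0.16  0.52 -0.4   2.11  1.52  0.23  0.05] 0.0
[0.1, 0.5, -0.2, 1.85, 1.2, 0.7, 0.5] [ 40. -85. 298.] [ -5.  26. -32.] [-0.39  0.52  0.54  1.89  0.74  0.39  0.87] [ 0.16  0.52 -0.4   2.11  1.52  0.23  0.05] 0.0
[0.2, 0.55, -0.35, 1.9, 1.4, 0.6, 0.2] [ 64. -45. 259.] [ -2.  16. -36.] [-0.32  0.54  0.43  1.93  0.85  0.23  0.63] [ 0.16  0.52 -0.41  2.11  1.52  0.23  0.05] 0.0
[0.2, 0.6, -0.35, 1.8, 1.6, 0.8, 0.2] [ 111. -116.  312.] [ -5.  30. -42.] [-0.45  0.65  0.69  1.84  1.14  0.23  0.42] [ 0.16  0.52 -0.4   2.11  1.52  0.23  0.05] 0.1
```

```bash
python3 - <<'E'
from kin import *
p,R=fk(np.array([.1,.5,-.2,1.85,1.2,.7,.5])); plan(p,R,8)
E
```

```text
{"dx": -0.0069, "dy": -0.0232, "dz": -0.0251, "wx": -0.11, "wy": 0.53, "wz": -0.66}
{"dx": -0.0038, "dy": -0.0233, "dz": -0.0256, "wx": -0.11, "wy": 0.54, "wz": -0.66}
{"dx": -0.0008, "dy": -0.0231, "dz": -0.026, "wx": -0.12, "wy": 0.53, "wz": -0.66}
{"dx": 0.0023, "dy": -0.0228, "dz": -0.0263, "wx": -0.11, "wy": 0.54, "wz": -0.66}
{"dx": 0.0053, "dy": -0.0222, "dz": -0.0263, "wx": -0.12, "wy": 0.53, "wz": -0.65}
{"dx": 0.0082, "dy": -0.0214, "dz": -0.0262, "wx": -0.11, "wy": 0.54, "wz": -0.66}
{"dx": 0.0112, "dy": -0.0205, "dz": -0.026, "wx": -0.12, "wy": 0.53, "wz": -0.65}
{"dx": 0.0139, "dy": -0.0192, "dz": -0.0255, "wx": -0.11, "wy": 0.54, "wz": -0.66}
```

Request:
servo_tool:
  rows:
    - {"dx": -0.007,"dy": -0.023,"dz": -0.025,"wx": -0.11,"wy": 0.53,"wz": -0.66,"fingers": 1}
    - {"dx": -0.004,"dy": -0.023,"dz": -0.0255,"wx": -0.11,"wy": 0.54,"wz": -0.66,"fingers": 1}
    - {"dx": -0.001,"dy": -0.023,"dz": -0.026,"wx": -0.12,"wy": 0.53,"wz": -0.66,"fingers": 1}
    - {"dx": 0.002,"dy": -0.023,"dz": -0.026,"wx": -0.11,"wy": 0.54,"wz": -0.66,"fingers": 1}
    - {"dx": 0.005,"dy": -0.022,"dz": -0.026,"wx": -0.12,"wy": 0.53,"wz": -0.65,"fingers": 1}

```text
clock: 7.55
eef_pos: [639.3, -115.4, 282.2]
tool_rot: [-2.351, 1.117, -0.913]
force: [-0.1, -1.3, -0.6]
width: 0.0
```

Request:
servo_tool:
  rows:
    - {"dx": 0.008,"dy": -0.0215,"dz": -0.026,"wx": -0.11,"wy": 0.54,"wz": -0.66,"fingers": 1}
    - {"dx": 0.011,"dy": -0.0205,"dz": -0.026,"wx": -0.12,"wy": 0.53,"wz": -0.65,"fingers": 1}
    - {"dx": 0.014,"dy": -0.019,"dz": -0.0255,"wx": -0.11,"wy": 0.54,"wz": -0.66,"fingers": 1}

```text
clock: 7.92
eef_pos: [679.4, -180.4, 298.8]
tool_rot: [-2.348, 0.852, -0.867]
force: [0.3, -1.1, -0.5]
width: 0.0
```

```bash
python3 - <<'E'
from s3 import *
s=st(); q=s['qpos'];print(fk(q)[0])
gp,gR=loc([0,130,210]),toolR(0,1)
qa,tr=simpath(q,[(gp,gR)],n=10);print(tr.round(2),np.linalg.norm(fk(qa)[0]-gp))
plan(gp,gR,10)
E
```

```text
t 7.92 pos [ 679.4 -180.4  298.8] loc [ 39.4 -84.7 298.8] q [-0.4   0.53  0.54  1.88  0.74  0.39  0.85] F [ 0.3 -1.1 -0.5] w 0.0
[ 683.02559717 -173.43563405  293.73826906]
[[-0.4   0.53  0.54  1.88  0.74  0.39  0.85]
 [-0.39  0.51  0.5   1.91  0.72  0.36  0.86]
 [-0.37  0.5   0.46  1.94  0.7   0.33  0.88]
 [-0.35  0.48  0.41  1.96  0.68  0.3   0.89]
 [-0.33  0.47  0.36  1.99  0.65  0.26  0.91]
 [-0.3   0.46  0.31  2.01  0.63  0.23  0.93]
 [-0.19  0.45  0.14  2.03  0.79  0.23  0.78]
 [-0.07  0.45 -0.02  2.05  0.94  0.23  0.63]
 [ 0.03  0.46 -0.17  2.06  1.09  0.23  0.48]
 [ 0.12  0.48 -0.31  2.08  1.24  0.23  0.34]
 [ 0.2   0.5  -0.43  2.1   1.39  0.23  0.19]] 0.00015352479362475369
{"dx": -0.0084, "dy": 0.0109, "dz": 0.0283, "wx": -0.01, "wy": -0.54, "wz": -0.04}
{"dx": -0.0068, "dy": 0.0108, "dz": 0.0287, "wx": -0.01, "wy": -0.54, "wz": -0.04}
{"dx": -0.0052, "dy": 0.0107, "dz": 0.0291, "wx": -0.01, "wy": -0.54, "wz": -0.04}
{"dx": -0.0036, "dy": 0.0107, "dz": 0.0293, "wx": -0.01, "wy": -0.54, "wz": -0.04}
{"dx": -0.002, "dy": 0.0106, "dz": 0.0295, "wx": -0.01, "wy": -0.54, "wz": -0.04}
{"dx": -0.0004, "dy": 0.0106, "dz": 0.0296, "wx": -0.01, "wy": -0.53, "wz": -0.04}
{"dx": 0.0012, "dy": 0.0106, "dz": 0.0295, "wx": -0.01, "wy": -0.54, "wz": -0.04}
{"dx": 0.0028, "dy": 0.0106, "dz": 0.0295, "wx": -0.02, "wy": -0.53, "wz": -0.03}
{"dx": 0.0044, "dy": 0.0105, "dz": 0.0292, "wx": -0.01, "wy": -0.54, "wz": -0.04}
{"dx": 0.0061, "dy": 0.0105, "dz": 0.029, "wx": -0.02, "wy": -0.53, "wz": -0.03}
```

Request:
servo_tool:
  rows:
    - {"dx": -0.008,"dy": 0.011,"dz": 0.0285,"wx": -0.01,"wy": -0.54,"wz": -0.04,"fingers": 1}
    - {"dx": -0.007,"dy": 0.011,"dz": 0.0285,"wx": -0.01,"wy": -0.54,"wz": -0.04,"fingers": 1}
    - {"dx": -0.005,"dy": 0.011,"dz": 0.029,"wx": -0.01,"wy": -0.54,"wz": -0.04,"fingers": 1}
    - {"dx": -0.0036,"dy": 0.011,"dz": 0.029,"wx": -0.01,"wy": -0.54,"wz": -0.04,"fingers": 1}
    - {"dx": -0.002,"dy": 0.0105,"dz": 0.0295,"wx": -0.01,"wy": -0.54,"wz": -0.04,"fingers": 1}

```text
clock: 8.55
eef_pos: [650.4, -74.0, 253.5]
tool_rot: [-2.024, 1.004, -0.459]
force: [-0.2, 0.5, 0.0]
width: 0.3
```

Request:
servo_tool:
  rows:
    - {"dx": -0.0005,"dy": 0.0105,"dz": 0.0295,"wx": -0.01,"wy": -0.54,"wz": -0.04,"fingers": 1}
    - {"dx": 0.001,"dy": 0.0105,"dz": 0.0295,"wx": -0.01,"wy": -0.54,"wz": -0.04,"fingers": 1}
    - {"dx": 0.003,"dy": 0.0105,"dz": 0.0295,"wx": -0.02,"wy": -0.53,"wz": -0.03,"fingers": 1}
    - {"dx": 0.0045,"dy": 0.0105,"dz": 0.029,"wx": -0.01,"wy": -0.54,"wz": -0.04,"fingers": 1}
    - {"dx": 0.006,"dy": 0.0105,"dz": 0.029,"wx": -0.02,"wy": -0.53,"wz": -0.03,"fingers": 1}

```text
clock: 9.18
eef_pos: [622.7, 30.9, 209.8]
tool_rot: [-1.565, 1.049, 0.082]
force: [0.4, -0.3, -0.9]
width: 0.2
```

```bash
python3 - <<'E'
from s3 import *
s=st(); q=s['qpos'];print(fk(q)[0])
print(np.degrees(Ro.from_matrix(rpy(s['tool_rot']).T@toolR(0,1)).as_rotvec()))
i=cam('wrist'); im=save('wrist','w2.png')
cv2.imwrite('pics/w2z.png',cv2.resize(cv2.imread('pics/w2.png'),(800,600),interpolation=cv2.INTER_CUBIC))
T=cam('top');save('top','t2.png')
for l in ['tab','wing']:
    print(l,[(np.round(d['point'],1).tolist(),round(d['conf'],2)) for d in ctrl.mark_of(l,'wrist')][:3])
E
```

```text
t 9.18 pos [622.7  30.9 209.8] loc [ -1.  130.4 209.8] q [ 0.23  0.49 -0.46  2.12  1.4   0.24  0.19] F [ 0.4 -0.3 -0.9] w 0.2
[612.03967119  27.74911407 214.27724962]
[-0.05960273  0.14934708 -0.10354604]
tab [([231.7, 144.1], 0.93)]
wing [([101.6, 155.2], 0.56)]
```

View pics/w2z.png

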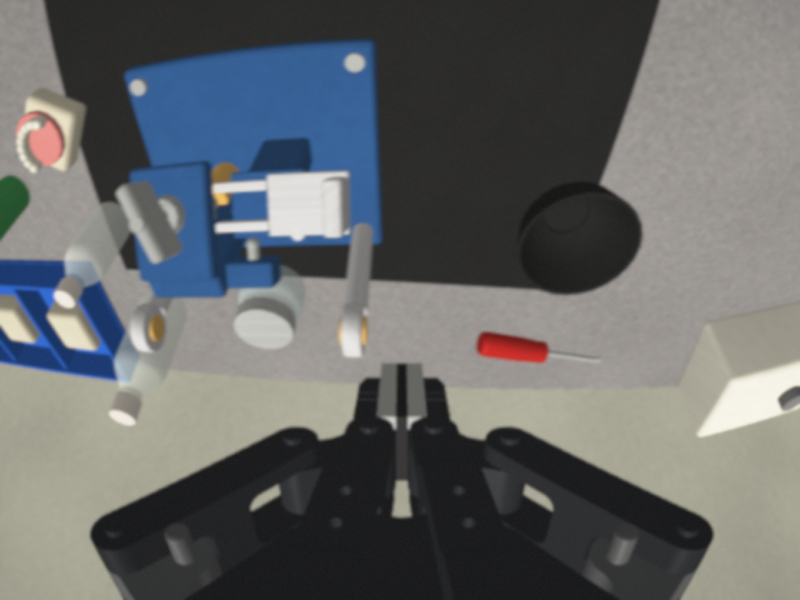

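```bash
python3 - <<'E'
from h import *
i=cam('wrist');T=cam('top');S=cam('scene')
X,e=tri([ray(T,(242.1,239.9)),ray(i,(231.7,144.1),True)]);print('tab',unloc(X),e)
X,e=tri([ray(T,(298.9,245.4)),ray(i,(101.6,155.2),True),ray(S,(296.7,193.))]);print('wing',unloc(X),e, 'expected',np.array([0,0,100])+29*AX)
# corners of plate seen in wrist (zoom px): (375,42),(382,242),(125,72)
for X,o in [((-62,113,12),(375,42)),((-62,-62,12),(125,72)),((103,113,12),(381,243))]:
    print(proj(i,loc(X),True)*800/560,o)
# tab top rectangle corners predicted for candidate
for d in (0,):
  for c in [np.array([0,96,88.]),np.array([5,94,97.])]:
    U=np.array([AX[2],0,.5]) # slope dir up toward +x
    for a,b in ((-15,-5),(-15,5),(15,5),(15,-5)):
        Y=c+U*a+np.array([0,b,0])+14*AX
        print('cand',c,a,b,'wrist',(proj(i,loc(Y),True)*800/560).round(),'topz',((proj(T,loc(Y))-[220,165])*4.4).round(),'scz',((proj(S,loc(Y))-[200,170])*4.4).round())
a=cv2.imread('pics/w2.png')[90:200,70:270]; cv2.imwrite('pics/w2zz.png',cv2.resize(a,None,fx=4,fy=4,interpolation=cv2.INTER_CUBIC))
E
```

```text
tab [  0.56672436  93.47471625 102.28681199] [np.float64(0.6083240900367681), np.float64(0.6083240900367352)]
wing [-13.81412051   1.42632024 126.87780597] [np.float64(1.02583035615819), np.float64(0.7490241631985352), np.float64(0.6143310734345004)] expected [-14.5          0.         125.11473671]
[375.06747151  38.29249895] (375, 42)
[119.85686055  68.9091571 ] (125, 72)
[381.58628963 244.70069012] (381, 243)
cand [ 0. 96. 88.] -15 -5 wrist [326. 162.] topz [111. 383.] scz [586. 227.]
cand [ 0. 96. 88.] -15 5 wrist [346. 162.] topz [ 85. 385.] scz [604. 236.]
cand [ 0. 96. 88.] 15 5 wrist [347. 221.] topz [ 77. 317.] scz [572. 241.]
cand [ 0. 96. 88.] 15 -5 wrist [327. 221.] topz [103. 315.] scz [554. 232.]
cand [ 5. 94. 97.] -15 -5 wrist [320. 180.] topz [114. 370.] scz [577. 216.]
cand [ 5. 94. 97.] -15 5 wrist [341. 180.] topz [ 87. 372.] scz [595. 225.]
cand [ 5. 94. 97.] 15 5 wrist [342. 240.] topz [ 78. 304.] scz [563. 230.]
cand [ 5. 94. 97.] 15 -5 wrist [322. 240.] topz [105. 302.] scz [545. 221.]
```

View pics/w2zz.png

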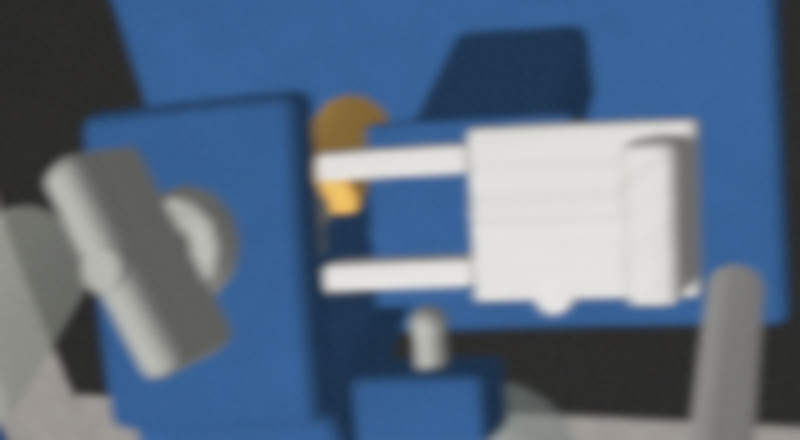

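```bash
python3 - <<'E'
from h import *
plan(loc([5,125,91]),toolR(0,1),5)
E
```

```text
{"dx": 0.0282, "dy": 0.0144, "dz": -0.0013, "wx": -0, "wy": -0, "wz": -0.01}
{"dx": 0.0282, "dy": 0.0145, "dz": -0.0013, "wx": -0, "wy": -0, "wz": -0}
{"dx": 0.0281, "dy": 0.0145, "dz": -0.0012, "wx": -0, "wy": -0, "wz": -0.01}
{"dx": 0.0281, "dy": 0.0145, "dz": -0.0013, "wx": -0, "wy": -0, "wz": -0}
{"dx": 0.0282, "dy": 0.0145, "dz": -0.0012, "wx": -0, "wy": -0, "wz": -0.01}
```

Request:
servo_tool:
  rows:
    - {"dx": 0.028,"dy": 0.0145,"dz": -0.0013,"wx": 0,"wy": 0,"wz": 0,"fingers": 1}
    - {"dx": 0.028,"dy": 0.0145,"dz": -0.0013,"wx": 0,"wy": 0,"wz": -0.01,"fingers": 1}
    - {"dx": 0.028,"dy": 0.0145,"dz": -0.0013,"wx": 0,"wy": 0,"wz": 0,"fingers": 1}
    - {"dx": 0.028,"dy": 0.0145,"dz": -0.0013,"wx": 0,"wy": 0,"wz": -0.01,"fingers": 1}
    - {"dx": 0.028,"dy": 0.0145,"dz": -0.0013,"wx": 0,"wy": 0,"wz": 0,"fingers": 1}

```text
clock: 10.0
eef_pos: [629.3, 27.0, 90.9]
tool_rot: [-1.575, 1.047, 0.075]
force: [0.0, -0.2, 0.5]
width: 0.2
```

```bash
python3 - <<'E'
from s3 import *
s=st()
print(np.degrees(Ro.from_matrix(rpy(s['tool_rot']).T@toolR(0,1)).as_rotvec()))
im=save('wrist','w3.png')
a=cv2.imread('pics/w3.png'); a=cv2.resize(a,(800,600),interpolation=cv2.INTER_CUBIC);cv2.imwrite('pics/w3z.png',a)
save('scene','s3.png');a=cv2.imread('pics/s3.png')[110:300,200:400]; cv2.imwrite('pics/s3z.png',cv2.resize(a,None,fx=3.1,fy=3.1,interpolation=cv2.INTER_CUBIC))
E
```

```text
t 10.0 pos [629.3  27.   90.9] loc [  5.3 126.   90.9] q [ 0.33  0.78 -0.63  2.18  2.15  0.49 -0.47] F [ 0.  -0.2  0.5] w 0.2
[ 0.15150979 -0.04167934 -0.00999211]
```

View pics/w3z.png

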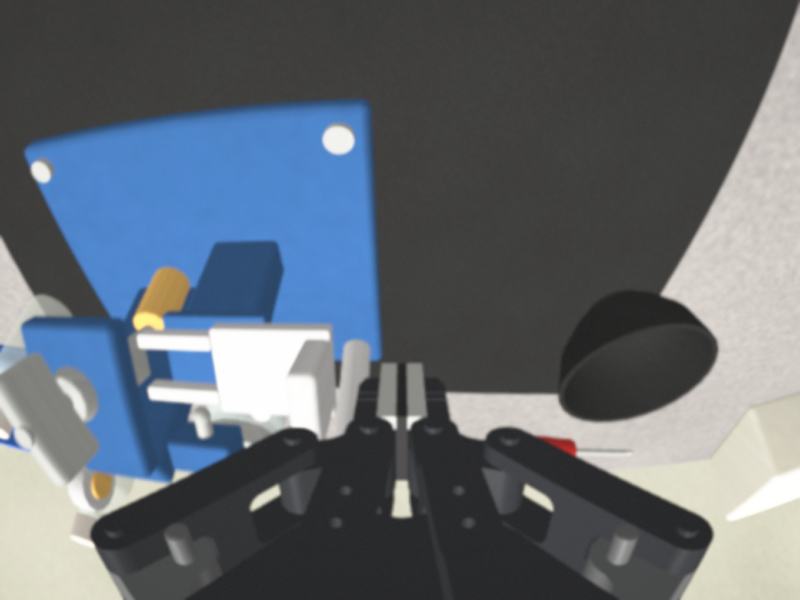

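View pics/s3z.png

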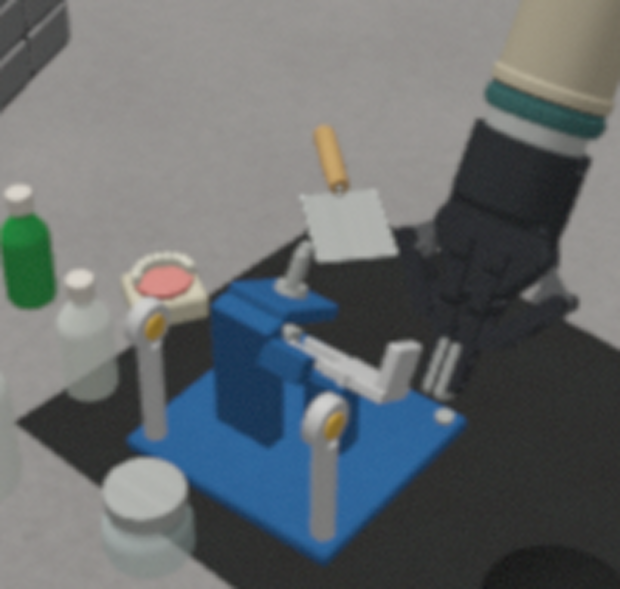

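Request:
servo_tool:
  rows:
    - {"dx": 0,"dy": 0,"dz": -0.004,"wx": 0,"wy": 0,"wz": 0,"fingers": 1}
    - {"dx": 0,"dy": 0,"dz": -0.004,"wx": 0,"wy": 0,"wz": 0,"fingers": 1}
    - {"dx": 0,"dy": 0,"dz": -0.004,"wx": 0,"wy": 0,"wz": 0,"fingers": 1}
    - {"dx": 0,"dy": 0,"dz": -0.004,"wx": 0,"wy": 0,"wz": 0,"fingers": 1}
    - {"dx": 0,"dy": 0,"dz": -0.004,"wx": 0,"wy": 0,"wz": 0,"fingers": 1}

```text
clock: 10.72
eef_pos: [629.9, 14.1, 91.8]
tool_rot: [-1.568, 1.047, 0.084]
force: [0.3, 1.5, 1.7]
width: 0.0
```

Request:
servo_tool:
  rows:
    - {"dx": 0,"dy": 0,"dz": -0.004,"wx": 0,"wy": 0,"wz": 0,"fingers": 1}
    - {"dx": 0,"dy": 0,"dz": -0.004,"wx": 0,"wy": 0,"wz": 0,"fingers": 1}
    - {"dx": 0,"dy": 0,"dz": -0.004,"wx": 0,"wy": 0,"wz": 0,"fingers": 1}
    - {"dx": 0,"dy": 0,"dz": -0.004,"wx": 0,"wy": 0,"wz": 0,"fingers": 1}

```text
clock: 11.22
eef_pos: [630.8, 2.0, 91.4]
tool_rot: [-1.568, 1.048, 0.083]
force: [-0.1, 2.1, 1.9]
width: -0.2
```

```bash
python3 - <<'E'
from s3 import *
s=st()
im=save('wrist','w4.png')
a=cv2.imread('pics/w4.png'); a=cv2.resize(a,(800,600),interpolation=cv2.INTER_CUBIC)[200:600,:600];cv2.imwrite('pics/w4z.png',a)
E
```

```text
t 11.22 pos [630.8   2.   91.4] loc [  5.  100.9  91.4] q [ 0.38  0.78 -0.63  2.18  2.18  0.45 -0.45] F [-0.1  2.1  1.9] w -0.2
```

View pics/w4z.png

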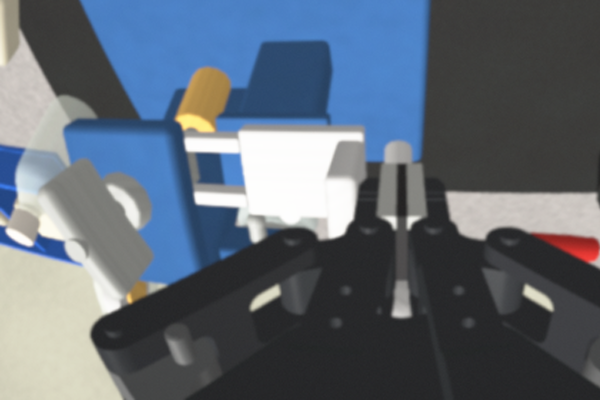

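Request:
servo_tool:
  rows:
    - {"dx": 0,"dy": 0,"dz": -0.004,"wx": 0,"wy": 0,"wz": 0,"fingers": 1}
    - {"dx": 0,"dy": 0,"dz": -0.004,"wx": 0,"wy": 0,"wz": 0,"fingers": 1}
    - {"dx": 0,"dy": 0,"dz": -0.004,"wx": 0,"wy": 0,"wz": 0,"fingers": 1}
    - {"dx": 0,"dy": 0,"dz": -0.003,"wx": 0,"wy": 0,"wz": 0,"fingers": 1}

```text
clock: 11.78
eef_pos: [631.7, -9.2, 91.3]
tool_rot: [-1.568, 1.048, 0.084]
force: [0.2, 3.1, 0.5]
width: 0.4
```

Request:
servo_tool:
  rows:
    - {"dx": 0,"dy": 0,"dz": -0.003,"wx": 0,"wy": 0,"wz": 0,"fingers": 1}
    - {"dx": 0,"dy": 0,"dz": -0.003,"wx": 0,"wy": 0,"wz": 0,"fingers": 1}

```text
clock: 12.02
eef_pos: [631.6, -10.7, 91.4]
tool_rot: [-1.561, 1.048, 0.094]
force: [0.7, 7.3, -0.8]
width: 0.1
```

```bash
python3 - <<'E'
from s3 import *
s=st()
E
```

```text
t 12.03 pos [631.6 -10.7  91.4] loc [ 4.7 88.2 91.4] q [ 0.41  0.78 -0.62  2.17  2.2   0.43 -0.44] F [ 0.7  7.3 -0.8] w 0.1
```

Request:
servo_tool:
  rows:
    - {"dx": 0,"dy": 0,"dz": -0.003,"wx": 0,"wy": 0,"wz": 0,"fingers": 1}
    - {"dx": 0,"dy": 0,"dz": -0.003,"wx": 0,"wy": 0,"wz": 0,"fingers": 1}

```text
clock: 12.28
eef_pos: [631.9, -14.9, 91.3]
tool_rot: [-1.561, 1.048, 0.094]
force: [0.1, 4.5, 1.3]
width: 0.1
```

Request:
servo_tool:
  rows:
    - {"dx": 0,"dy": 0,"dz": -0.003,"wx": 0,"wy": 0,"wz": 0,"fingers": 1}
    - {"dx": 0,"dy": 0,"dz": -0.003,"wx": 0,"wy": 0,"wz": 0,"fingers": 1}

```text
clock: 12.52
eef_pos: [632.3, -18.9, 91.4]
tool_rot: [-1.559, 1.048, 0.097]
force: [1.9, 9.7, -0.9]
width: 0.2
```

```bash
python3 - <<'E'
from s3 import *
s=st()
E
```

```text
t 12.53 pos [632.3 -18.9  91.4] loc [ 4.8 79.9 91.4] q [ 0.43  0.78 -0.62  2.17  2.21  0.42 -0.43] F [ 1.9  9.7 -0.9] w 0.2
```

Request:
servo_tool:
  rows:
    - {"dx": 0,"dy": 0,"dz": -0.003,"wx": 0,"wy": 0,"wz": 0,"fingers": 1}
    - {"dx": 0,"dy": 0,"dz": 0,"wx": 0,"wy": 0,"wz": 0,"fingers": 1}

```text
clock: 12.78
eef_pos: [632.2, -18.9, 91.5]
tool_rot: [-1.554, 1.049, 0.104]
force: [0.5, 11.3, -1.3]
width: -0.2
```

```bash
python3 - <<'E'
from s3 import *
s=st()
im=save('wrist','w5.png')
a=cv2.imread('pics/w5.png'); a=cv2.resize(a,(800,600),interpolation=cv2.INTER_CUBIC)[200:600,:600];cv2.imwrite('pics/w5z.png',a)
save('top','t5.png');a=cv2.imread('pics/t5.png')[165:285,220:400]; cv2.imwrite('pics/t5z.png',cv2.resize(a,None,fx=4.4,fy=4.4,interpolation=cv2.INTER_CUBIC))
E
```

```text
t 12.78 pos [632.2 -18.9  91.5] loc [ 4.7 79.9 91.5] q [ 0.43  0.78 -0.62  2.17  2.21  0.41 -0.42] F [ 0.5 11.3 -1.3] w -0.2
```

View pics/w5z.png

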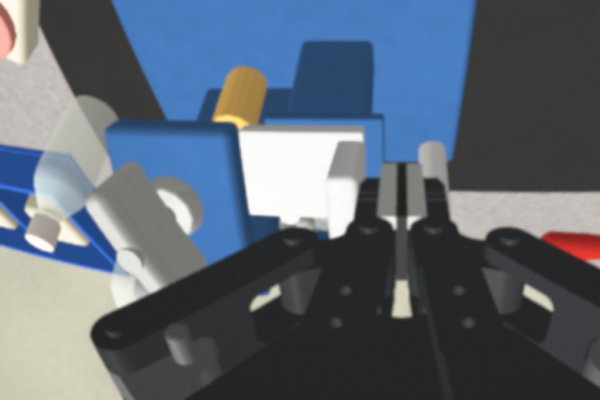

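Request:
servo_tool:
  rows:
    - {"dx": 0,"dy": 0,"dz": -0.004,"wx": 0,"wy": 0,"wz": 0,"fingers": 1}
    - {"dx": 0,"dy": 0,"dz": 0,"wx": 0,"wy": 0,"wz": 0,"fingers": 1}

```text
clock: 13.12
eef_pos: [632.1, -19.0, 91.5]
tool_rot: [-1.548, 1.049, 0.114]
force: [1.6, 14.7, -1.8]
width: -0.0
```

```bash
python3 - <<'E'
from s3 import *
s=st()
T=cam('top')
plan(loc([5,105,92]),toolR(0,1),3)
E
```

```text
t 13.12 pos [632.1 -19.   91.5] loc [ 4.7 79.9 91.5] q [ 0.44  0.78 -0.62  2.17  2.21  0.4  -0.42] F [ 1.6 14.7 -1.8] w -0.0
{"dx": 0.0001, "dy": -0.0003, "dz": 0.0112, "wx": 0.03, "wy": 0.06, "wz": -0.01}
{"dx": 0, "dy": -0.0003, "dz": 0.0112, "wx": 0.03, "wy": 0.06, "wz": -0}
{"dx": 0, "dy": -0.0003, "dz": 0.0111, "wx": 0.03, "wy": 0.06, "wz": -0.01}
```

View pics/t5z.png

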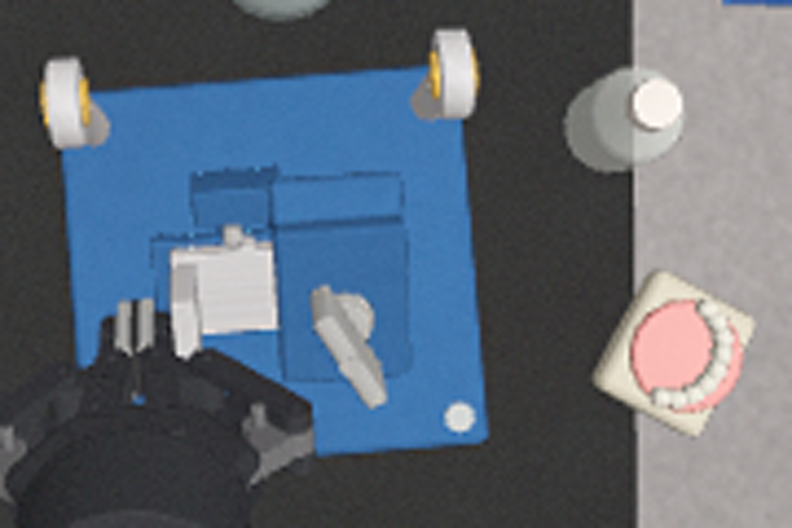

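Request:
servo_tool:
  rows:
    - {"dx": 0,"dy": 0,"dz": 0.018,"wx": 0,"wy": 0,"wz": 0,"fingers": 1}
    - {"dx": 0,"dy": 0,"dz": 0.018,"wx": 0,"wy": 0,"wz": 0,"fingers": 1}
    - {"dx": 0,"dy": 0,"dz": 0.018,"wx": 0,"wy": 0,"wz": 0,"fingers": 1}
    - {"dx": -0.05,"dy": 0,"dz": 0,"wx": 0,"wy": 0,"wz": 0,"fingers": 0.5}
    - {"dx": -0.07,"dy": 0,"dz": 0,"wx": 0,"wy": 0,"wz": 0,"fingers": 0.5}

```text
clock: 13.75
eef_pos: [584.2, 8.9, 168.7]
tool_rot: [-1.566, 1.05, 0.084]
force: [-0.1, 0.2, 0.4]
width: 36.0
```

```bash
python3 - <<'E'
from s3 import *
s=st()
print(np.degrees(Ro.from_matrix(rpy(s['tool_rot']).T@toolR(0,1)).as_rotvec()))
i=cam('wrist');im=save('wrist','w6.png');T=cam('top')
a=cv2.imread('pics/w6.png'); x0,y0=40,80
for phi in (.3,.4,.5,.6):
    d=Ro.from_rotvec(AX*phi).apply([AX[2],0,.5]); c=np.array([0,0,100])+39*AX
    print(phi,'topz',[((proj(T,loc(c+k*22*d))-[220,165])*4.4).round() for k in (1,-1)],'wrist',[proj(i,loc(c+k*22*d),True).round(1) for k in (1,-1)])
for l in ['tab','wing']:
    print(l,[(np.round(d['point'],1).tolist(),round(d['conf'],2)) for d in ctrl.mark_of(l,'wrist')][:3])
print('exp wing',proj(i,loc(np.array([0,0,100])+29*AX),True),'tab home',proj(i,loc(np.array([1,60,98])),True))
cv2.imwrite('pics/w6z.png',cv2.resize(a,(800,600),interpolation=cv2.INTER_CUBIC))
E
```

```text
t 13.75 pos [584.2   8.9 168.7] loc [-41.  111.3 168.7] q [ 0.35  0.55 -0.57  2.25  1.99  0.31 -0.36] F [-0.1  0.2  0.4] w 36.0
[ 0.09943348  0.20383109 -0.16653773]
0.3 topz [array([332., 319.]), array([373., 414.])] wrist [array([128.5, 267.2]), array([102. , 208.2])]
0.4 topz [array([326., 321.]), array([378., 412.])] wrist [array([130.9, 266.3]), array([ 99.6, 209.3])]
0.5 topz [array([321., 324.]), array([384., 409.])] wrist [array([133.2, 265.2]), array([ 97.4, 210.7])]
0.6 topz [array([316., 327.]), array([389., 406.])] wrist [array([135.3, 263.9]), array([ 95.4, 212.3])]
tab [([211.2, 221.7], 0.94)]
wing [([125.8, 231.7], 0.8)]
exp wing [121.31024354 233.07924445] tab home [212.35400332 219.17201581]
```

View pics/w6z.png

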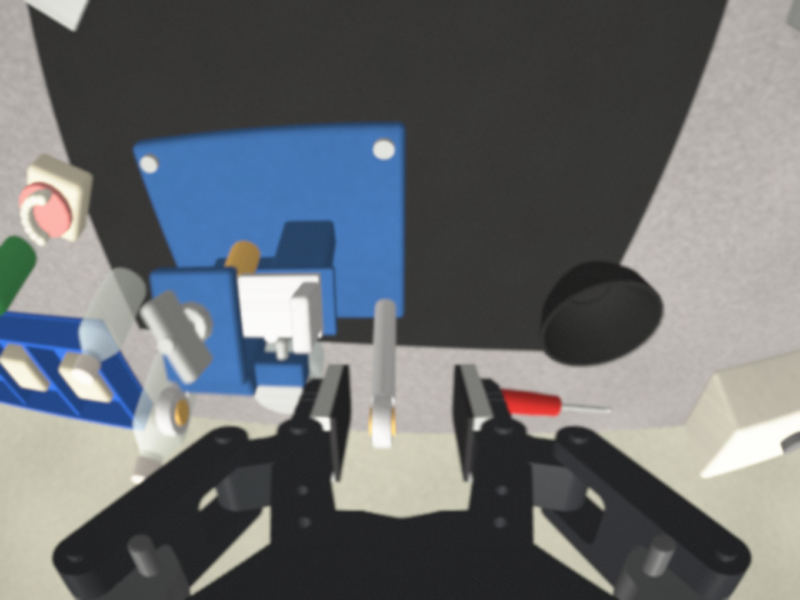

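```bash
python3 - <<'E'
from s3 import *
q=ctrl.read_state()['qpos']
c=np.array([0,1.5,100])
way=[(loc(c+70*AX),toolR(.33,1)),(loc(c+18*AX),toolR(.33,1)),(loc(c+18*AX),toolR(-.75,1)),(loc(c+80*AX),toolR(-.75,1))]
qa,tr=simpath(q,way,n=8)
for k in range(0,33,4): print(tr[k].round(2), fk(tr[k])[0].round())
plan(*way[0],5)
E
```

```text
[ 0.35  0.55 -0.57  2.25  2.    0.31 -0.36] [574.   5. 178.]
[ 0.43  0.57 -0.51  2.22  2.11  0.23 -0.19] [586. -48. 169.]
[ 0.6   0.63 -0.61  2.16  1.96  0.23  0.25] [ 599. -100.  161.]
[ 0.62  0.7  -0.65  2.15  2.02  0.3   0.21] [612. -99. 138.]
[ 0.62  0.77 -0.68  2.13  2.07  0.35  0.18] [625. -98. 116.]
[ 0.75  0.86 -0.91  2.12  1.91  0.53 -0.15] [625. -98. 116.]
[ 0.88  1.06 -1.24  2.11  1.84  0.83 -0.52] [625. -98. 116.]
[ 0.9   0.98 -1.25  2.13  1.78  0.8  -0.5 ] [609. -99. 142.]
[ 0.93  0.9  -1.25  2.15  1.71  0.74 -0.47] [ 594. -100.  169.]
{"dx": 0.0033, "dy": 0.0006, "dz": -0.0292, "wx": -0.62, "wy": -0, "wz": 0.01}
{"dx": 0.0032, "dy": 0.0024, "dz": -0.0291, "wx": -0.62, "wy": 0, "wz": 0.01}
{"dx": 0.0033, "dy": 0.0043, "dz": -0.0288, "wx": -0.62, "wy": 0, "wz": 0.01}
{"dx": 0.0032, "dy": 0.0062, "dz": -0.0285, "wx": -0.62, "wy": 0, "wz": 0}
{"dx": 0.0033, "dy": 0.008, "dz": -0.0281, "wx": -0.63, "wy": 0, "wz": 0.01}
```

Request:
servo_tool:
  rows:
    - {"dx": 0.003,"dy": 0.0005,"dz": -0.029,"wx": -0.62,"wy": 0,"wz": 0.01,"fingers": 0.5}
    - {"dx": 0.003,"dy": 0.0025,"dz": -0.029,"wx": -0.62,"wy": 0,"wz": 0.01,"fingers": 0.5}
    - {"dx": 0.0033,"dy": 0.0043,"dz": -0.029,"wx": -0.62,"wy": 0,"wz": 0.01,"fingers": 0.5}
    - {"dx": 0.0033,"dy": 0.006,"dz": -0.0285,"wx": -0.62,"wy": 0,"wz": 0,"fingers": 0.5}
    - {"dx": 0.0033,"dy": 0.008,"dz": -0.028,"wx": -0.63,"wy": 0,"wz": 0.01,"fingers": 0.5}

```text
clock: 14.52
eef_pos: [598.3, -100.7, 156.6]
tool_rot: [-1.897, 1.053, 0.081]
force: [-0.6, 0.3, -0.3]
width: 42.4
```

```bash
python3 - <<'E'
from s3 import *
s=st()
print(np.degrees(Ro.from_matrix(rpy(s['tool_rot']).T@toolR(.33,1)).as_rotvec()))
i=cam('wrist');im=save('wrist','w7.png')
a=cv2.imread('pics/w7.png')
for phi in (.25,.33,.4):
    d=Ro.from_rotvec(AX*phi).apply([AX[2],0,.5]); c=np.array([0,0,100])+39*AX
    print(phi,'wrist',[(proj(i,loc(c+k*22*d),True)*800/560).round(1) for k in (1,-1)])
print([(np.round(d['point'],1).tolist(),round(d['conf'],2)) for d in ctrl.mark_of('wing','wrist')][:3])
print('exp wing',proj(i,loc(np.array([0,0,100])+29*AX),True))
cv2.imwrite('pics/w7z.png',cv2.resize(a,(800,600),interpolation=cv2.INTER_CUBIC))
E
```

```text
t 14.53 pos [ 598.3 -100.7  156.6] loc [-35.4   1.  156.6] q [ 0.64  0.62 -0.64  2.18  1.93  0.24  0.29] F [-0.6  0.3 -0.3] w 42.4
[ 0.00871681  0.23854064 -0.28607731]
0.25 wrist [array([395.2, 407.5]), array([403.8, 308.1])]
0.33 wrist [array([399.3, 407.7]), array([399.2, 307.9])]
0.4 wrist [array([403. , 407.6]), array([395.2, 308.1])]
[([281.7, 246.2], 0.77)]
exp wing [279.50323123 245.28894411]
```

View pics/w7z.png

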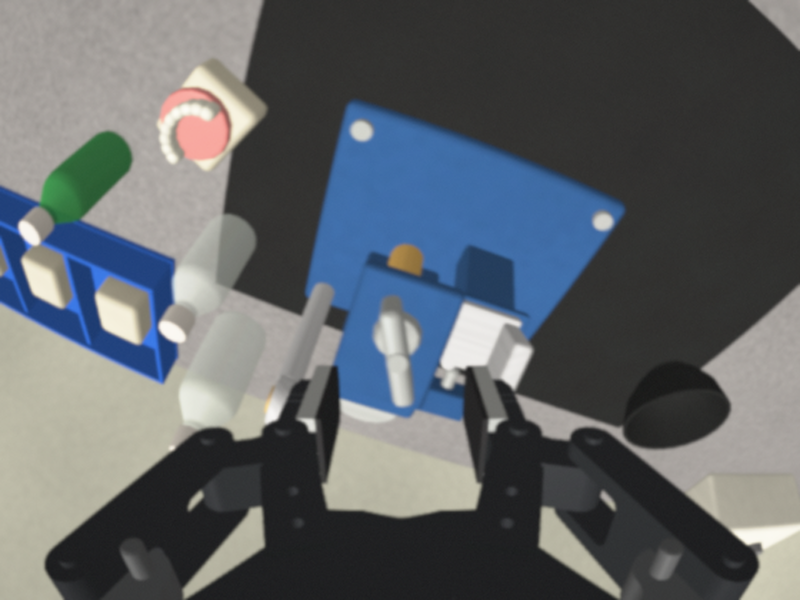

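```bash
python3 - <<'E'
from s3 import *
plan(loc(np.array([0,-.5,100])+18*AX),toolR(.42,1),5)
E
```

```text
{"dx": 0.0129, "dy": -0.0009, "dz": 0.0001, "wx": -0.18, "wy": 0, "wz": -0.01}
{"dx": 0.0129, "dy": -0.0009, "dz": 0.0001, "wx": -0.19, "wy": 0, "wz": -0.01}
{"dx": 0.0129, "dy": -0.0009, "dz": 0.0001, "wx": -0.18, "wy": 0, "wz": -0.01}
{"dx": 0.0129, "dy": -0.0009, "dz": 0, "wx": -0.19, "wy": 0.01, "wz": -0.02}
{"dx": 0.013, "dy": -0.0008, "dz": 0.0001, "wx": -0.18, "wy": 0, "wz": -0.01}
```

```bash
python3 - <<'E'
from s3 import *
s=st();R=rpy(s['tool_rot']);A,_=artT(P);print((A.T@R).round(3))
d=loc(np.array([0,-.5,100])+18*AX)-s['eef_pos'];print(R.T@d)
E
```

```text
t 14.62 pos [ 598.2 -103.6  156.1] loc [-35.7  -1.9 156.1] q [ 0.65  0.62 -0.64  2.18  1.93  0.24  0.29] F [ 0.4  0.3 -0.3] w 42.8
[[ 0.494 -0.824 -0.275]
 [-0.001 -0.318  0.948]
 [-0.869 -0.468 -0.158]]
[48.42596776 -3.43469042  0.38655296]
```

Request:
servo_tool:
  rows:
    - {"dx": 0.0129,"dy": -0.0009,"dz": 0.0002,"wx": -0.18,"wy": 0,"wz": -0.01,"fingers": 0.5}
    - {"dx": 0.0129,"dy": -0.0009,"dz": 0.0002,"wx": -0.19,"wy": 0,"wz": -0.01,"fingers": 0.5}
    - {"dx": 0.0129,"dy": -0.0009,"dz": 0.0002,"wx": -0.18,"wy": 0,"wz": -0.01,"fingers": 0.5}
    - {"dx": 0.0129,"dy": -0.0009,"dz": 0.0002,"wx": -0.19,"wy": 0,"wz": -0.01,"fingers": 0.5}
    - {"dx": 0.012,"dy": -0.0008,"dz": 0.0001,"wx": -0.18,"wy": 0,"wz": -0.01,"fingers": 0.5}

```text
clock: 15.25
eef_pos: [624.5, -95.4, 117.3]
tool_rot: [-1.989, 1.047, 0.086]
force: [-0.5, 0.2, 0.6]
width: 42.5
```

```bash
python3 - <<'E'
from s3 import *
st(); save('scene','s8.png'); s=st(); save('wrist','w8.png'); s=st()
R=rpy(s['tool_rot'])
print(np.degrees(Ro.from_matrix(R.T@toolR(.42,1)).as_rotvec()), R.T@(loc(np.array([0,0,100])+18*AX)-s['eef_pos']))
a=cv2.imread('pics/w8.png'); cv2.imwrite('pics/w8z.png',cv2.resize(a,(800,600),interpolation=cv2.INTER_CUBIC))
a=cv2.imread('pics/s8.png')[130:250,220:380]; cv2.imwrite('pics/s8z.png',cv2.resize(a,None,fx=4,fy=4,interpolation=cv2.INTER_CUBIC))
E
```

```text
t 15.25 pos [624.5 -95.4 117.3] loc [ -8.8   4.3 117.3] q [ 0.64  0.74 -0.69  2.15  2.06  0.34  0.28] F [-0.5  0.2  0.6] w 42.5
t 15.3 pos [624.7 -95.4 116.5] loc [ -8.6   4.2 116.5] q [ 0.64  0.74 -0.69  2.15  2.06  0.34  0.28] F [ 0.6 -0.2 -0.7] w 42.5
t 15.35 pos [624.3 -95.5 116.9] loc [ -9.    4.2 116.9] q [ 0.64  0.74 -0.69  2.15  2.06  0.34  0.28] F [ 0.1 -0.2  0.2] w 42.7
[0.30878465 0.2882137  0.09103697] [ 1.16233082  2.34935273 -3.57314819]
```

View pics/w8z.png

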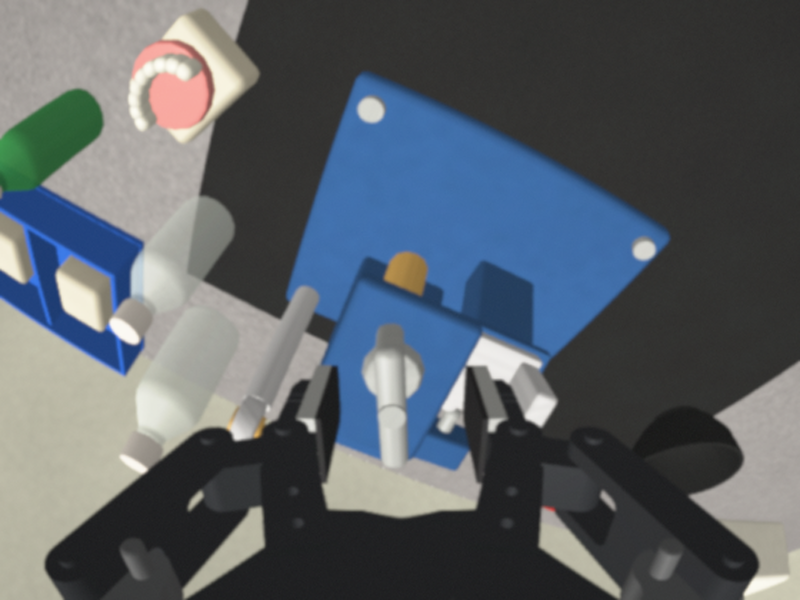

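View pics/s8z.png

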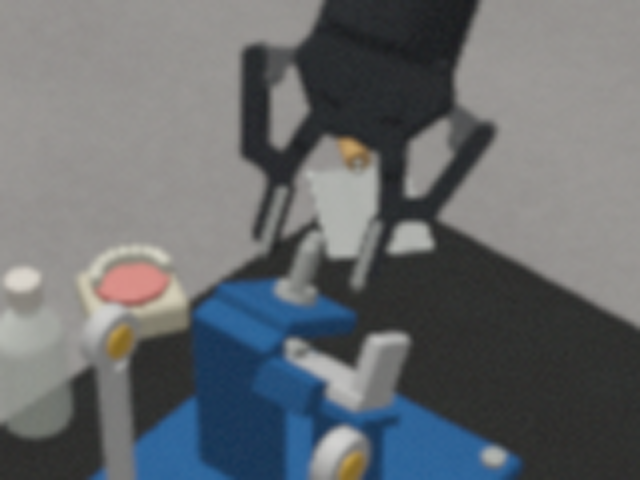

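Request:
servo_tool:
  rows:
    - {"dx": 0.0005,"dy": 0.0015,"dz": -0.0021,"wx": -0.2,"wy": 0,"wz": 0,"fingers": 0.5}
    - {"dx": 0.0005,"dy": 0.0015,"dz": -0.0021,"wx": -0.2,"wy": 0,"wz": 0,"fingers": 0.5}
    - {"dx": 0,"dy": 0,"dz": 0,"wx": 0,"wy": 0,"wz": 0,"fingers": 0.5}

```text
clock: 15.72
eef_pos: [624.2, -100.1, 117.2]
tool_rot: [-2.032, 1.047, 0.084]
force: [0.7, -0.2, -0.3]
width: 42.6
```

```bash
python3 - <<'E'
from s3 import *
s=st(); save('wrist','w9.png'); s=st()
R=rpy(s['tool_rot'])
print(np.degrees(Ro.from_matrix(R.T@toolR(.46,1)).as_rotvec()), R.T@(loc(np.array([0,0,100])+18*AX)-s['eef_pos']))
a=cv2.imread('pics/w9.png'); cv2.imwrite('pics/w9z.png',cv2.resize(a,(800,600),interpolation=cv2.INTER_CUBIC)[200:550,200:650])
E
```

```text
t 15.72 pos [ 624.2 -100.1  117.2] loc [ -9.4  -0.4 117.2] q [ 0.64  0.74 -0.68  2.15  2.07  0.33  0.32] F [ 0.7 -0.2 -0.3] w 42.6
t 15.78 pos [624.2 -99.9 117.2] loc [ -9.4  -0.2 117.2] q [ 0.64  0.74 -0.68  2.15  2.07  0.33  0.32] F [-0.6 -0.5  0.3] w 42.8
[0.40230806 0.18684519 0.12956776] [1.63430731 0.36354021 0.36380358]
```

View pics/w9z.png

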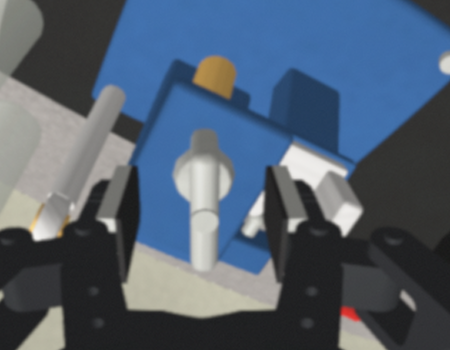

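Request:
servo_tool:
  rows:
    - {"dx": 0.001,"dy": 0,"dz": 0.0005,"wx": 0,"wy": 0,"wz": 0,"fingers": 1}
    - {"dx": 0,"dy": 0,"dz": 0,"wx": 0,"wy": 0,"wz": 0,"fingers": 1}
    - {"dx": 0,"dy": 0,"dz": 0,"wx": 0,"wy": 0,"wz": 0,"fingers": 1}
    - {"dx": 0,"dy": 0,"dz": 0,"wx": 0,"wy": 0,"wz": 0,"fingers": 1}
    - {"dx": 0,"dy": 0,"dz": 0,"wx": 0,"wy": 0,"wz": 0,"fingers": 1}

```text
clock: 16.4
eef_pos: [624.5, -99.2, 116.4]
tool_rot: [-2.031, 1.047, 0.085]
force: [-2.2, -1.2, 4.5]
width: 7.8
```

```bash
python3 - <<'E'
from s3 import *
s=st(); save('wrist','w10.png'); s=st(); print(s['torque'])
R=rpy(s['tool_rot'])
print(np.degrees(Ro.from_matrix(R.T@toolR(.46,1)).as_rotvec()), R.T@(loc(np.array([0,0,100])+18*AX)-s['eef_pos']))
a=cv2.imread('pics/w10.png'); cv2.imwrite('pics/w10z.png',cv2.resize(a,(800,600),interpolation=cv2.INTER_CUBIC)[200:550,200:650])
q=s['qpos']; p=s['eef_pos']; pf,Rf=fk(q)
qa=q.copy()
for a_ in np.arange(6,84,6):
    qa=btrack(qa,pf,Rf@Ro.from_rotvec([np.radians(a_),0,0]).as_matrix(),6)
    print(a_,qa.round(2),np.linalg.norm(fk(qa)[0]-pf).round(1))
E
```

```text
t 16.4 pos [624.5 -99.2 116.4] loc [ -9.1   0.5 116.4] q [ 0.64  0.74 -0.68  2.15  2.08  0.33  0.32] F [-2.2 -1.2  4.5] w 7.8
t 16.45 pos [624.5 -99.2 116.4] loc [ -9.1   0.5 116.4] q [ 0.64  0.74 -0.68  2.15  2.08  0.33  0.32] F [-2.1 -0.2  4.7] w 7.8
[-9.52422004e-02  5.32064483e-01 -4.49012088e-04]
[0.411659   0.20955101 0.13619312] [ 0.77613179  0.47202405 -0.27657732]
6 [ 0.66  0.75 -0.71  2.15  2.05  0.35  0.25] 0.0
12 [ 0.67  0.76 -0.74  2.14  2.02  0.37  0.17] 0.0
18 [ 0.69  0.77 -0.77  2.14  2.    0.39  0.1 ] 0.0
24 [ 0.71  0.79 -0.8   2.14  1.98  0.41  0.02] 0.0
30 [ 0.72  0.8  -0.83  2.14  1.96  0.43 -0.06] 0.0
36 [ 0.74  0.81 -0.86  2.14  1.94  0.45 -0.14] 0.0
42 [ 0.76  0.82 -0.89  2.14  1.92  0.48 -0.22] 0.0
48 [ 0.77  0.84 -0.92  2.14  1.91  0.51 -0.3 ] 0.0
54 [ 0.79  0.86 -0.96  2.14  1.89  0.54 -0.38] 0.0
60 [ 0.81  0.88 -1.    2.14  1.88  0.57 -0.46] 0.0
66 [ 0.83  0.9  -1.04  2.13  1.87  0.61 -0.54] 0.0
72 [ 0.85  0.93 -1.09  2.13  1.85  0.66 -0.62] 0.0
78 [ 0.87  0.96 -1.13  2.13  1.84  0.7  -0.71] 0.0
```

View pics/w10z.png

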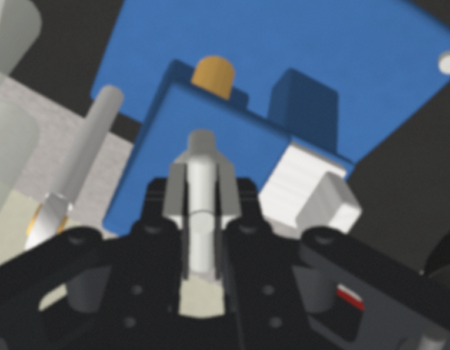

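Request:
servo_tool:
  rows:
    - {"dx": 0,"dy": 0,"dz": 0,"wx": 0.6,"wy": 0,"wz": 0,"fingers": 1}
    - {"dx": 0,"dy": 0,"dz": 0,"wx": 0.8,"wy": 0,"wz": 0,"fingers": 1}
    - {"dx": 0,"dy": 0,"dz": 0,"wx": 0.8,"wy": 0,"wz": 0,"fingers": 1}
    - {"dx": 0,"dy": 0,"dz": 0,"wx": 0.8,"wy": 0,"wz": 0,"fingers": 1}
    - {"dx": 0,"dy": 0,"dz": 0,"wx": 0.8,"wy": 0,"wz": 0,"fingers": 1}

```text
clock: 17.08
eef_pos: [624.2, -98.6, 116.3]
tool_rot: [-1.629, 1.047, 0.088]
force: [-2.5, 0.6, 4.5]
width: 7.7
```

```bash
cat > chk.py <<'E'
from s3 import *
s=st(); R=rpy(s['tool_rot']); A,_=artT(P)
print('torque tool',(R.T@s['torque']).round(2),'force tool',(R.T@s['force']).round(1))
z=A.T@R[:,2]; axp=Ro.from_rotvec([0,0,0])
u=np.array([AX[2],0,.5]); phi=np.arctan2(-z@u,z[1]); print('phi',phi.round(3),'nut q~',(.65-phi).round(3))
print('off',(R.T@(loc(np.array([0,0,100])+18*AX)-s['eef_pos'])).round(2), 'tilt',np.degrees(Ro.from_matrix(R.T@toolR(phi,1)).as_rotvec()).round(2))
E
python3 chk.py
```

```text
t 17.07 pos [624.2 -98.6 116.3] loc [ -9.3   1.2 116.3] q [ 0.71  0.78 -0.79  2.14  1.98  0.4   0.04] F [-2.5  0.6  4.5] w 7.7
torque tool [-0.15 -0.19  0.57] force tool [-5.1 -0.2  0.8]
phi 0.067 nut q~ 0.583
off [ 0.78  0.17 -1.15] tilt [-0.    0.32  0.03]
```

Request:
servo_tool:
  rows:
    - {"dx": 0,"dy": 0,"dz": 0,"wx": 0.8,"wy": 0,"wz": 0,"fingers": 1}
    - {"dx": 0,"dy": 0,"dz": 0,"wx": 0.8,"wy": 0,"wz": 0,"fingers": 1}
    - {"dx": 0,"dy": 0,"dz": 0,"wx": 0.8,"wy": 0,"wz": 0,"fingers": 1}
    - {"dx": 0,"dy": 0,"dz": 0,"wx": 0.8,"wy": 0,"wz": 0,"fingers": 1}
    - {"dx": 0,"dy": 0,"dz": 0,"wx": 0.8,"wy": 0,"wz": 0,"fingers": 1}

```text
clock: 17.7
eef_pos: [624.3, -97.8, 116.4]
tool_rot: [-1.208, 1.047, 0.091]
force: [-2.0, 2.0, 3.8]
width: 7.8
```

```bash
python3 chk.py
```

```text
t 17.7 pos [624.3 -97.8 116.4] loc [ -9.2   2.  116.4] q [ 0.77  0.83 -0.91  2.14  1.92  0.49 -0.29] F [-2.   2.   3.8] w 7.8
torque tool [-0.11 -0.14  0.59] force tool [-4.3  0.5  2.1]
phi -0.351 nut q~ 1.001
off [ 0.8  -0.45 -1.93] tilt [ 0.    0.39 -0.11]
```

Request:
servo_tool:
  rows:
    - {"dx": 0,"dy": 0,"dz": 0,"wx": 0.8,"wy": 0,"wz": 0,"fingers": 1}
    - {"dx": 0,"dy": 0,"dz": 0,"wx": 0.7,"wy": 0,"wz": 0,"fingers": 1}
    - {"dx": 0,"dy": 0,"dz": 0,"wx": 0.6,"wy": 0,"wz": 0,"fingers": 1}
    - {"dx": 0,"dy": 0,"dz": 0,"wx": 0.3,"wy": 0,"wz": 0,"fingers": 1}
    - {"dx": 0,"dy": 0,"dz": 0,"wx": 0.2,"wy": 0,"wz": 0,"fingers": 1}

```text
clock: 18.32
eef_pos: [624.5, -97.3, 116.5]
tool_rot: [-0.936, 1.046, 0.092]
force: [-1.4, 5.2, 4.0]
width: 7.9
```

```bash
python3 chk.py
```

```text
t 18.32 pos [624.5 -97.3 116.5] loc [ -9.    2.3 116.5] q [ 0.8   0.86 -0.97  2.14  1.89  0.54 -0.52] F [-1.4  5.2  4. ] w 7.9
torque tool [-0.14 -0.49  0.86] force tool [-3.9  2.2  5. ]
phi -0.621 nut q~ 1.271
off [ 0.8  -0.97 -2.2 ] tilt [ 0.    0.39 -0.22]
```

Request:
servo_tool:
  rows:
    - {"dx": 0,"dy": 0,"dz": 0,"wx": 0.2,"wy": 0,"wz": 0,"fingers": 1}
    - {"dx": 0,"dy": 0,"dz": 0,"wx": 0.2,"wy": 0,"wz": 0,"fingers": 1}

```text
clock: 18.58
eef_pos: [624.5, -97.3, 116.6]
tool_rot: [-0.894, 1.046, 0.092]
force: [-1.5, 4.9, 4.0]
width: 7.3
```

```bash
python3 chk.py
```

```text
t 18.57 pos [624.5 -97.3 116.6] loc [ -8.9   2.4 116.6] q [ 0.81  0.86 -0.98  2.14  1.88  0.55 -0.56] F [-1.5  4.9  4. ] w 7.3
torque tool [-0.16 -0.59  0.93] force tool [-4.   2.3  4.6]
phi -0.663 nut q~ 1.313
off [ 0.81 -1.04 -2.22] tilt [ 0.    0.39 -0.23]
```

Request:
servo_tool:
  rows:
    - {"dx": 0,"dy": 0,"dz": 0,"wx": 0.2,"wy": 0,"wz": 0,"fingers": 1}
    - {"dx": 0,"dy": 0,"dz": 0,"wx": 0.2,"wy": 0,"wz": 0,"fingers": 1}

```text
clock: 18.82
eef_pos: [624.5, -97.2, 116.6]
tool_rot: [-0.852, 1.046, 0.092]
force: [-2.3, 5.4, 4.9]
width: 7.6
```

```bash
python3 chk.py
```

```text
t 18.82 pos [624.5 -97.2 116.6] loc [ -8.9   2.5 116.6] q [ 0.81  0.87 -0.99  2.14  1.88  0.56 -0.59] F [-2.3  5.4  4.9] w 7.6
torque tool [-0.16 -0.63  0.99] force tool [-5.2  3.   4.8]
phi -0.705 nut q~ 1.355
off [ 0.78 -1.17 -2.24] tilt [ 0.    0.38 -0.25]
```

Request:
servo_tool:
  rows:
    - {"dx": 0,"dy": 0,"dz": 0,"wx": 0.2,"wy": 0,"wz": 0,"fingers": 1}
    - {"dx": 0,"dy": 0,"dz": 0,"wx": 0.2,"wy": 0,"wz": 0,"fingers": 1}

```text
clock: 19.08
eef_pos: [624.6, -97.2, 116.6]
tool_rot: [-0.811, 1.046, 0.092]
force: [-1.5, 3.7, 3.7]
width: 7.6
```

```bash
python3 chk.py
```

```text
t 19.07 pos [624.6 -97.2 116.6] loc [ -8.9   2.5 116.6] q [ 0.82  0.87 -1.    2.14  1.88  0.56 -0.63] F [-1.5  3.7  3.7] w 7.6
torque tool [-0.4  -0.53  0.98] force tool [-3.8  2.   3.4]
phi -0.746 nut q~ 1.396
off [ 0.81 -1.25 -2.28] tilt [ 0.    0.38 -0.26]
```

Request:
servo_tool:
  rows:
    - {"dx": 0,"dy": 0,"dz": 0,"wx": 0.2,"wy": 0,"wz": 0,"fingers": 1}
    - {"dx": 0,"dy": 0,"dz": 0,"wx": 0,"wy": 0,"wz": 0,"fingers": 1}

```text
clock: 19.32
eef_pos: [624.6, -97.2, 116.6]
tool_rot: [-0.791, 1.046, 0.092]
force: [-0.7, 5.7, 3.4]
width: 6.9
```

```bash
python3 chk.py
```

```text
t 19.32 pos [624.6 -97.2 116.6] loc [ -8.9   2.5 116.6] q [ 0.82  0.87 -1.    2.14  1.88  0.57 -0.65] F [-0.7  5.7  3.4] w 6.9
torque tool [-0.58 -0.48  0.97] force tool [-3.   3.   5.2]
phi -0.766 nut q~ 1.416
off [ 0.78 -1.32 -2.25] tilt [ 0.    0.38 -0.26]
```

Request:
servo_tool:
  rows:
    - {"dx": 0,"dy": 0,"dz": 0,"wx": 0,"wy": 0,"wz": 0,"fingers": 0.5}
    - {"dx": 0,"dy": 0,"dz": 0,"wx": 0,"wy": 0,"wz": 0,"fingers": 0.5}
    - {"dx": 0,"dy": 0,"dz": 0,"wx": 0,"wy": 0,"wz": 0,"fingers": 0.5}
    - {"dx": 0,"dy": 0,"dz": 0,"wx": 0,"wy": 0,"wz": 0,"fingers": 0.5}

```text
clock: 19.82
eef_pos: [624.4, -99.8, 116.1]
tool_rot: [-0.795, 1.047, 0.084]
force: [-0.2, -0.3, 0.3]
width: 42.3
```

```bash
python3 chk.py; python3 - <<'E'
from s3 import *
i=cam('wrist'); save('wrist','w11.png')
a=cv2.imread('pics/w11.png'); cv2.imwrite('pics/w11z.png',cv2.resize(a,(800,600),interpolation=cv2.INTER_CUBIC))
for phi in (-.55,-.65,-.75):
    d=Ro.from_rotvec(AX*phi).apply([AX[2],0,.5]); c=np.array([0,0,100])+39*AX
    print(phi,'wrist',[(proj(i,loc(c+k*22*d),True)*800/560).round(1) for k in (1,-1)])
E
```

```text
t 19.82 pos [624.4 -99.8 116.1] loc [-9.200e+00 -1.000e-01  1.161e+02] q [ 0.82  0.87 -1.    2.14  1.88  0.57 -0.65] F [-0.2 -0.3  0.3] w 42.3
torque tool [-0.02  0.36  0.34] force tool [-0.4 -0.2 -0.2]
phi -0.769 nut q~ 1.419
off [0.53 0.13 0.02] tilt [ 0.    0.15 -0.14]
-0.55 wrist [array([417.9, 471.2]), array([386.7, 351.6])]
-0.65 wrist [array([411.2, 472.1]), array([394.3, 350.4])]
-0.75 wrist [array([404.5, 472.5]), array([402., 350.])]
```

View pics/w11z.png

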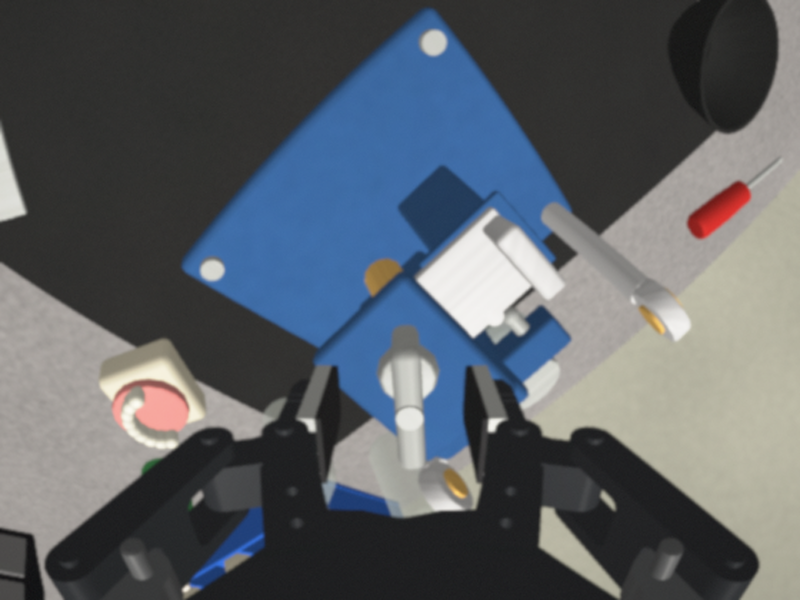

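Request:
servo_tool:
  rows:
    - {"dx": -0.02,"dy": 0,"dz": 0,"wx": 0,"wy": 0,"wz": 0,"fingers": 0.5}
    - {"dx": -0.03,"dy": 0,"dz": 0,"wx": 0,"wy": 0,"wz": 0,"fingers": 0.5}
    - {"dx": -0.04,"dy": 0,"dz": 0,"wx": 0,"wy": 0,"wz": 0,"fingers": 0.5}
    - {"dx": -0.03,"dy": 0,"dz": 0,"wx": 0,"wy": 0,"wz": 0,"fingers": 0.5}
    - {"dx": 0,"dy": 0,"dz": 0,"wx": 0,"wy": 0,"wz": 0,"fingers": 0.5}

```text
clock: 20.5
eef_pos: [579.5, -103.4, 196.2]
tool_rot: [-0.8, 1.045, 0.08]
force: [0.5, -0.5, 0.0]
width: 42.3
```

```bash
python3 chk.py; python3 - <<'E'
from s3 import *
i=cam('wrist'); save('wrist','w12.png');save('top','t12.png');save('scene','s12.png')
for n,cr in (('w12',None),('t12',(165,285,220,400)),('s12',(130,280,180,380))):
    a=cv2.imread(f'pics/{n}.png')
    if cr: a=a[cr[0]:cr[1],cr[2]:cr[3]]; a=cv2.resize(a,None,fx=4,fy=4,interpolation=cv2.INTER_CUBIC)
    else: a=cv2.resize(a,(800,600),interpolation=cv2.INTER_CUBIC)
    cv2.imwrite(f'pics/{n}z.png',a)
for phi in (-.6,-.65,-.7,-.75):
    d=Ro.from_rotvec(AX*phi).apply([AX[2],0,.5]); c=np.array([0,0,100])+39*AX
    print(phi,'wrist',[(proj(i,loc(c+k*22*d),True)*800/560).round(1) for k in (1,-1)])
for y in (60,57): print(y,(proj(i,loc(np.array([1,y,98])+14*AX),True)*800/560).round(1))
E
```

```text
t 20.5 pos [ 579.5 -103.4  196.2] loc [-54.3  -0.3 196.2] q [ 0.91  0.65 -1.03  2.19  1.6   0.44 -0.45] F [ 0.5 -0.5  0. ] w 42.3
torque tool [-0.    0.41  0.34] force tool [ 0.2 -0.7 -0.1]
phi -0.768 nut q~ 1.418
off [92.47  1.05 -0.86] tilt [-0.    0.19  0.03]
-0.6 wrist [array([408.1, 355.5]), array([393.1, 271.3])]
-0.65 wrist [array([405.9, 355.8]), array([395.4, 270.9])]
-0.7 wrist [array([403.8, 356. ]), array([397.7, 270.7])]
-0.75 wrist [array([401.6, 356.1]), array([400. , 270.6])]
60 [482.8 222.3]
57 [478.6 226.1]
```

View pics/w12z.png

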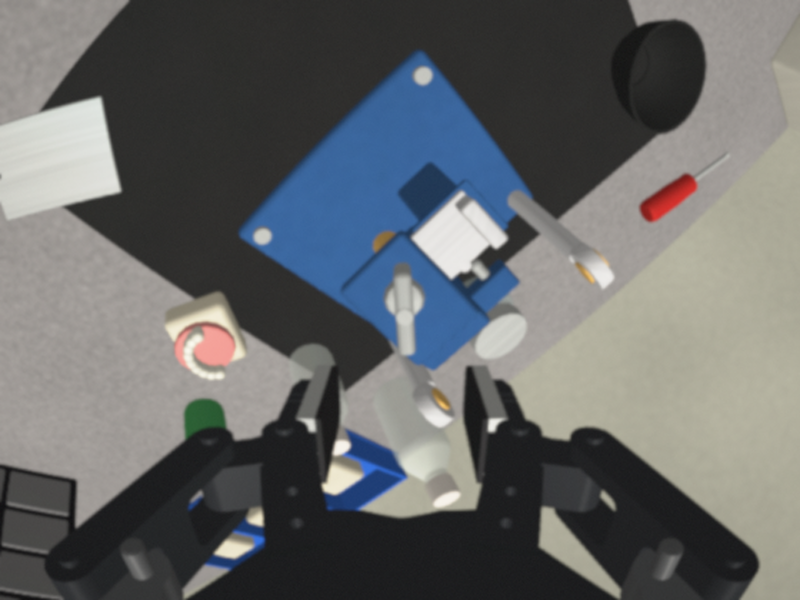

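View pics/t12z.png

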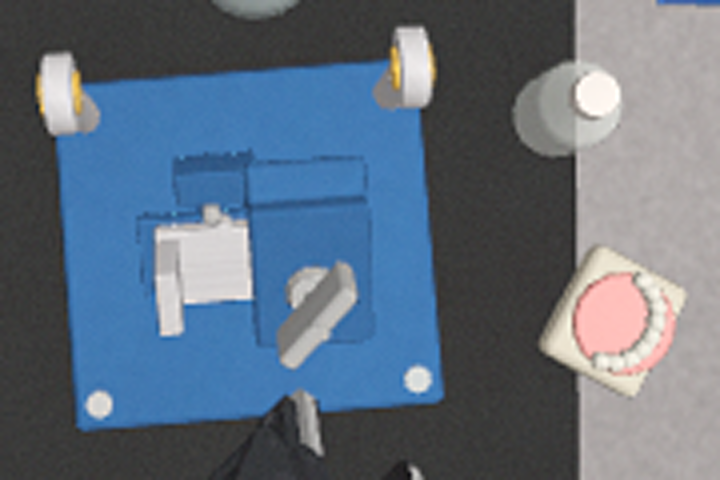

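View pics/s12z.png

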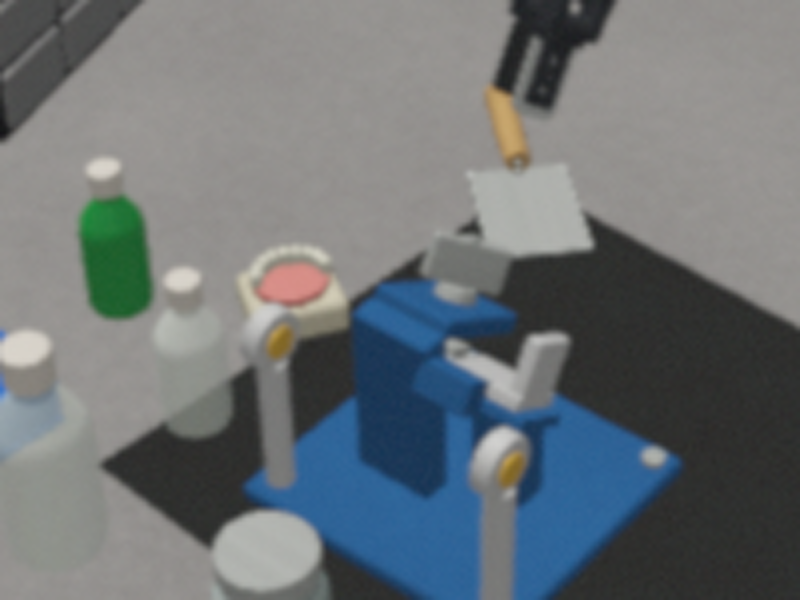

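```bash
python3 -c "
from h import *
print(ctrl.finish_job())"
```

```text
the job is handed in; nothing more can be done
None
```

I pushed the holding slide home, turned the wing nut clockwise until it was tight, released it, backed the gripper off and handed the job in. The clock read about 20.7 s, against the 51 s limit.

**Slide:** The push force rose to about 7 N, dropped to 4.5 N as it snapped over, then rose to 14.7 N with no further movement. The top picture shows about 34 mm of travel from a start of about 6 mm. It still looked fully in after the nut was turned.

**Nut:** Turning took a steady 0.11–0.16 N m, and at the end the torque climbed to 0.58 N m, well above friction.

**Screw:** The last picture puts the blade at about 1.35 rad, against the 1.3 rad stop. I take the extra 0.05 rad as the screw moving within its allowed play. I could not see the screw head, so this is not confirmed directly.

**Other checks:**
- In the top view the plaster cast and the small clear bottle stand where they did at the start.
- The last force reading was under 1 N, with the gripper about 90 mm clear of its grasp position.
- The gripper reading (about 1.42 rad) and the picture (about 1.35 rad) disagree slightly. The most likely cause is the pads yielding on the blade at the stop.

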